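# Balance fan rotors on a knife edge and lock the balance

## Robot

A 7-joint arm with a two-finger parallel gripper is mounted at the origin on a cart in front of the work surface, level with it; the furniture and walls round the work are solid. World frame = base frame: x ahead of the robot, y to its left, z up, the work surface at z = 0. Lengths are in m, angles in rad, forces in N, time in s.
With the tool pointing down it reaches from about 0.4 to 0.9 m from the base axis. Payload 5.6 kg.
Tool frame: the origin (TCP) lies on the centre line of the jaws, within the pads' length; the fingertips stand 11 mm ahead of it and the grasp point (between the pads) lies 8 mm behind it; z points along the fingers, y is the direction in which the jaws open and shut (so a half turn about z gives the same grasp; the last joint's range is limited). The gripper opens to 92 mm and grips with 3 to 60 N. Pads are 20 mm wide; open, the fingers measure 128 mm over their backs; the gripper's body (75 mm by 189 mm) begins 69 mm behind the grasp point.
Start: joints at [1.078, 0.468, -0.012, 1.603, 0.006, 1.071, -0.056], TCP at [0.283, -0.585, 0.226] pointing down, gripper open.
Joint ranges: [-2.53, 2.53], [-0.31, 2.02], [-1.57, 1.55], [0.28, 2.44], [-1.29, 4.43], [0.15, 1.84], [-2.92, 2.92]. Speed limits (rad/s): [2.57, 2.57, 3.14, 3.14, 3.14, 3.14, 3.14].

## Interface

Orientations are given as [roll, pitch, yaw] about the fixed x, y, z axes, in that order (R = Rz(yaw) Ry(pitch) Rx(roll)).
In Python, from workcell import telemetry, optics, close_job gives the robot as it stands. The module is installed in compiled form; this text tells all that it offers.
- The arm moves only by the tool drive_tool, never from a script. Its argument "moves" is text: rows parted by semicolons, each of 7 numbers parted by spaces: the opening in per cent of the stroke, from 0 (shut) to 100 (fully open), then the shift along the world's x, y, z in cm, then the turn, a rotation vector about the world's x, y, z in degrees. A call has exactly 5 rows; each row is the pose to reach, as a shift and turn from the pose commanded when the call began; what a row does not reach only later rows make up. A row lasts 1/10 s, in which the tool goes at most 50 mm and 8.59 degrees, less where a joint would pass 70% of its speed; a pose out of reach is approached as far as the arm can. A call with a gripper value outside its range is refused whole. The fingers move at their own pace and stop on an object; "force" is the grip in N (left out, the last holds). Time passes only in rows, so rows that repeat a pose let the fingers close, or fill a call up. It gives the time, the measured TCP pose, the force and the opening at its end, in the units of the state.
- telemetry.sense(): the state, without advancing time (a new reading comes with each control period).
- optics.read_camera(name): name is "scene" or "side" or "wrist"; returns a dict with "color" (384x512x3 uint8, red, green, blue), "depth" (384x512 float32, m along the optical axis (not along the pixel's ray), 0 where there is no reading), "camera_matrix" (3x3 intrinsics, pixels), "distortion" ([k1, k2, p1, p2, k3] as OpenCV has them; the pictures are not rectified), "pose" (4x4, takes a point from camera to world coordinates). Camera axes: x right, y up, looking along -z (the intrinsics and any distortion apply to the point x, -y, -z); pixel columns grow to the right and rows downward; lengths in m; the calibration is good to about 2 mm. A picture is of the moment at which its call begins.
- close_job(): hands the job in, once; it reports no verdict.
The state is a dict: "time": time; "qpos": joint angles; "dq": joint speeds; "effort": joint torques, N m; "tool_pos": TCP position; "eef_rot": TCP orientation; "contact_force": force on the tool from outside, world axes, zero at the start; "ft_torque": the same for the moment, N m; "gripper_width": finger opening in m.
Only numpy, scipy, OpenCV 4.12 (cv2) and the standard library are available. Lean on these libraries where they do the work, as an engineer would, in place of code of your own. Each camera call takes 0.05 s, during which the arm holds its last target.

## Task

Sort the spare fan rotors on the cork mat with the knife-edge balance: rest each in turn on the empty beam, let go, and see whether the beam stays near level or drops to one end. Lay the balanced ones flat in the low wooden tray and put those that tip the beam into the cardboard box; once all are sorted, push the locking pin through all three eyes of the balance until its flat grip meets the front eye, and leave it there. Leave the lens, the ammonite and the bottle where they are.

Things in the scene. Friction and masses are not known exactly. Their poses are not given: they have to be found in the camera images.
- rotor_1_center (a point): one of four rotors that look alike (some absent): a flat aluminium bar along its own x, 130 long, 18 thick, arms 24 wide, with a square hub 40 along x by 36 along y in the middle and the bore marked by a dark disc; 0.16 to 0.25 kg. Either face may be up. Its balance cannot be seen: some have a heavy arm. The point is the centre of the hub, half-way up (9 above its underside).
- rotor_2_center (a point): one of four rotors that look alike (some absent): a flat aluminium bar along its own x, 130 long, 18 thick, arms 24 wide, with a square hub 40 along x by 36 along y in the middle and the bore marked by a dark disc; 0.16 to 0.25 kg. Either face may be up. Its balance cannot be seen: some have a heavy arm. The point is the centre of the hub, half-way up (9 above its underside).
- rotor_3_center (a point): one of four rotors that look alike (some absent): a flat aluminium bar along its own x, 130 long, 18 thick, arms 24 wide, with a square hub 40 along x by 36 along y in the middle and the bore marked by a dark disc; 0.16 to 0.25 kg. Either face may be up. Its balance cannot be seen: some have a heavy arm. The point is the centre of the hub, half-way up (9 above its underside).
- rotor_4_center (a point): one of four rotors that look alike (some absent): a flat aluminium bar along its own x, 130 long, 18 thick, arms 24 wide, with a square hub 40 along x by 36 along y in the middle and the bore marked by a dark disc; 0.16 to 0.25 kg. Either face may be up. Its balance cannot be seen: some have a heavy arm. The point is the centre of the hub, half-way up (9 above its underside).
- beam_seat (a point): where a rotor's centre comes when it lies on the balance beam; the beam's top is 9 below. The beam lies along y, 172 long, 26 wide, on a knife edge across its middle; x points along the knife edge, away from the robot. 47 to 75 from the middle, a U-shaped cup at each end, its walls 11 high and flaring, takes an arm's tip with 2 mm play and centres it from 5 off. Turns with the beam.
- beam (a joint): tilt of the balance beam about the knife edge, rad: 0 level, stops at -0.11 and +0.11, positive lifts the +y end. A weak spring centres the empty beam. With a balanced rotor it settles within about 0.04 of level in under a second; with a heavy arm it drops to a stop (beyond 0.09).
- eye_front (a point): centre of the outer face of the lock's front eye, at the +y end of the balance, 60 above the table; x points into it. Three upright plates 8 thick stand in line: front eye (x = 0 to 8), the beam's own eye (30 to 38; in line only while the beam is level), rear eye (60 to 68), each with an 18 hole. The fixed plates are 40 wide and reach 20 above the hole's centre.
- pin_grip (a point): locking pin of steel, 140 long, 0.14 kg: a flat grip 50 long, 24 wide, 12 thick and a round 12 shaft, 90 long, with a tapered nose 12 long. It lies flat, 12 high. The point is on the grip, 6 above its underside and 28 behind the shoulder where the shaft begins; x points along the shaft to the nose (so the nose is 118 ahead); y is across the grip.
- pin_tip (a point): the nose end of the locking pin; axes as pin_grip.
- tray_in (a point): centre of the inner floor (6 above the table) of the low wooden tray for balanced rotors; inside 160 along x, 180 along y, rim 11 above its floor. Fixed.
- carton_in (a point): centre of the inner floor (4 above the table) of the cardboard box for unbalanced rotors; inside 164 along x, 184 along y, walls 46 above its floor. Fixed.
- loupe_center (a point): hand lens lying on the table, 45x56x12, bystander; centre.
- ammonite_a_center (a point): ammonite, 65x71x15, bystander; centre.
- resin_bottle_center (a point): white bottle with an orange cap, 52 across, 125 high, bystander; centre.

How it is judged:
By the outcome, as a careful person would: the job done as asked, in the order asked, and still so for the second after the job is handed in, with the robot touching nothing.
Of rotor_1, rotor_2, rotor_3, rotor_4 only 3 to 4 are there at a start; the rules pass over those that are not, and their reading is None.
At some moment in a run one of rotor_1, rotor_2, rotor_3, rotor_4, pin may be knocked a few centimetres aside while the robot is not near it.
Once in a run the grip may slacken for a moment while it holds something.
It also fails if it takes over 210 s, if anything falls off the work surface, if the arm or the gripper's body presses on something with over 40 N, if the wrist force passes 120 N, or if a joint passes its speed limit or range.

## Working session

There is one attempt and no reset: what is moved stays moved. The work goes in short steps, Python scripts to look and compute and a tool call to move; the robot and the scene stay as the last step left them, time stands still between calls to the robot, and variables do not carry over. Pictures are saved under pics/ and viewed, and the job is handed in when it is done.

Besides the shell and the picture viewer there is one more tool, called after "Call:" by a JSON object that holds its "fn" and its "kwargs". drive_tool: Moves the arm, as the interface text tells. Its arguments: {"type":"object","properties":{"moves":{"type":"string"},"force":{"type":"number"}},"required":["moves"]}

```bash
mkdir -p pics; cat > h.py <<'E'
import numpy as np, cv2
from workcell import telemetry, optics, close_job
def cap(name,fn=None):
    c=optics.read_camera(name)
    if fn: cv2.imwrite('pics/'+fn,c['color'][:,:,::-1])
    return c
def ray(c,uv):
    K=np.array(c['camera_matrix'],float);d=np.array(c['distortion'],float)
    p=cv2.undistortPoints(np.array(uv,float).reshape(-1,1,2),K,d).reshape(-1,2)
    D=np.c_[p[:,0],-p[:,1],-np.ones(len(p))]
    T=np.array(c['pose']);return T[:3,3],D@T[:3,:3].T
def onplane(c,uv,z):
    o,D=ray(c,uv);return o+D*((z-o[2])/D[:,2])[:,None]
def proj(c,P):
    T=np.array(c['pose']);q=(np.array(P,float).reshape(-1,3)-T[:3,3])@T[:3,:3]
    q=np.c_[q[:,0],-q[:,1],-q[:,2]]
    return cv2.projectPoints(q,np.zeros(3),np.zeros(3),np.array(c['camera_matrix'],float),np.array(c['distortion'],float))[0].reshape(-1,2)
def cloud(c):
    d=c['depth'];h,w=d.shape
    u,v=np.meshgrid(np.arange(w),np.arange(h))
    o,D=ray(c,np.c_[u.ravel(),v.ravel()])
    P=o+D*d.ravel()[:,None];P[d.ravel()==0]=np.nan
    return P.reshape(h,w,3)
E
python3 - <<'E'
from h import *
for n in ['scene','side','wrist']:
    c=cap(n,n+'0.png');print(n,np.round(c['pose'],3).tolist(),np.round(c['camera_matrix'],1).tolist(),c['distortion'])
s=telemetry.sense();print(s)
E
```

```text
scene [[-0.677, 0.49, -0.549, -0.209], [-0.736, -0.449, 0.507, 0.686], [0.002, 0.747, 0.664, 0.996], [0.0, 0.0, 0.0, 1.0]] [[455.3, 0.0, 258.3], [0.0, 455.3, 190.9], [0.0, 0.0, 1.0]] [0.04091093 0.         0.         0.         0.        ]
side [[-0.979, 0.074, -0.19, 0.284], [-0.203, -0.467, 0.861, 1.157], [-0.025, 0.881, 0.472, 0.733], [0.0, 0.0, 0.0, 1.0]] [[348.9, 0.0, 258.8], [0.0, 348.9, 192.0], [0.0, 0.0, 1.0]] [-0.0504293  0.         0.         0.         0.       ]
wrist [[0.434, 0.869, 0.236, 0.349], [-0.901, 0.42, 0.111, -0.552], [-0.002, -0.261, 0.965, 0.385], [0.0, 0.0, 0.0, 1.0]] [[319.1, 0.0, 254.0], [0.0, 319.1, 191.5], [0.0, 0.0, 1.0]] [-0.07005111  0.          0.          0.          0.        ]
{'time': 0.15, 'qpos': array([ 1.07798741,  0.46820445, -0.01160094,  1.60332754,  0.00598242,
        1.07139859, -0.05632197]), 'dq': array([ 0.00144882, -0.00388137, -0.00075932, -0.00213586,  0.0027929 ,
       -0.00265005, -0.00066281]), 'effort': array([ 8.46688999e-04, -5.20951045e+01, -1.22951248e-02, -2.43979955e+01,
       -5.66480518e-02,  1.52522209e-02,  1.05975694e-04]), 'tool_pos': array([ 0.28239407, -0.58501641,  0.22487497]), 'eef_rot': array([-3.14029212e+00,  8.61616225e-05,  4.49711366e-01]), 'contact_force': array([ 0.81854088, -0.52230849, -0.18659659]), 'ft_torque': array([-0.00972107, -0.00794257, -0.00165804]), 'gripper_width': 0.09175300847792174}
```

View pics/scene0.png

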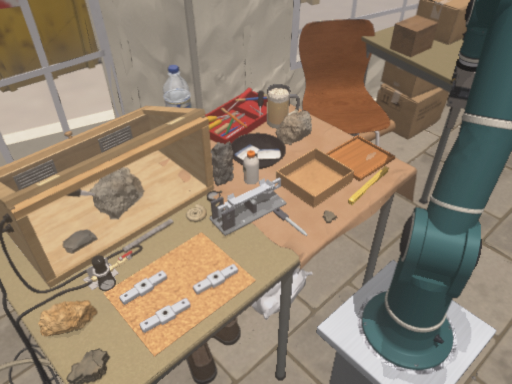

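View pics/side0.png

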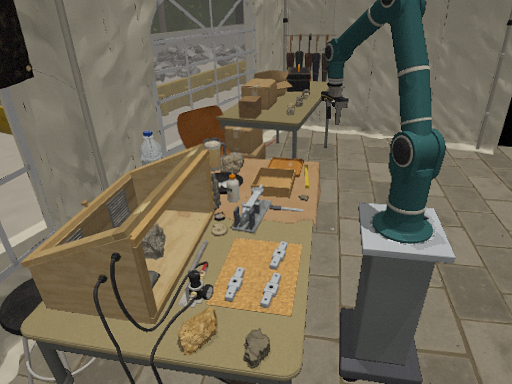

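View pics/wrist0.png

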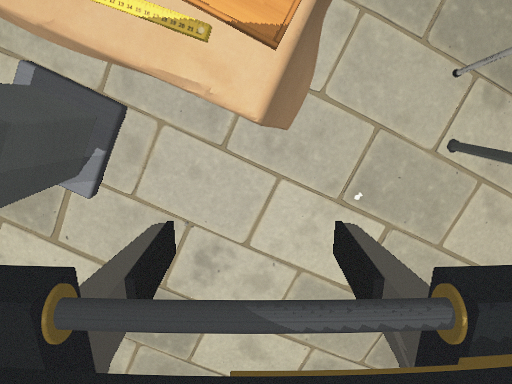

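```bash
python3 - <<'E'
from h import *
c=cap('scene');im=c['color'][:,:,::-1]
cv2.imwrite('pics/z1.png',cv2.resize(im[130:260,170:400],None,fx=3.4,fy=3.4,interpolation=cv2.INTER_CUBIC))
cv2.imwrite('pics/z2.png',cv2.resize(im[220:384,40:270],None,fx=3.4,fy=3.4,interpolation=cv2.INTER_CUBIC))
P=cloud(c)
for u,v in [(144,288),(165,316),(215,278),(290,220),(300,232),(248,200),(230,215),(265,195),(315,180),(362,157),(250,165),(196,212),(280,210),(214,197),(330,217)]:
    print(u,v,P[v,u].round(3),onplane(c,[(u,v)],0.018)[0].round(3))
E
```

```text
144 288 [0.517 0.416 0.023] [0.521 0.415 0.018]
165 316 [0.41  0.424 0.024] [0.414 0.422 0.018]
215 278 [0.419 0.261 0.021] [0.421 0.26  0.018]
290 220 [ 0.44  -0.044  0.015] [ 0.438 -0.042  0.018]
300 232 [ 0.394 -0.04   0.001] [ 0.383 -0.028  0.018]
248 200 [0.567 0.013 0.046] [ 0.59  -0.007  0.018]
230 215 [0.546 0.102 0.056] [0.577 0.078 0.018]
265 195 [ 0.574 -0.066  0.014] [ 0.571 -0.063  0.018]
315 180 [ 0.525 -0.252  0.001] [ 0.513 -0.237  0.018]
362 157 [ 0.492 -0.463  0.008] [ 0.485 -0.452  0.018]
250 165 [ 0.656 -0.076  0.083] [ 0.718 -0.131  0.018]
196 212 [0.666 0.141 0.008] [0.657 0.146 0.018]
280 210 [ 0.491 -0.052  0.015] [ 0.489 -0.05   0.018]
214 197 [0.679 0.059 0.011] [0.673 0.063 0.018]
330 217 [ 0.37  -0.149  0.009] [ 0.365 -0.141  0.018]
```

```bash
sleep 1
```

```text
(no output)
```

View pics/z1.png

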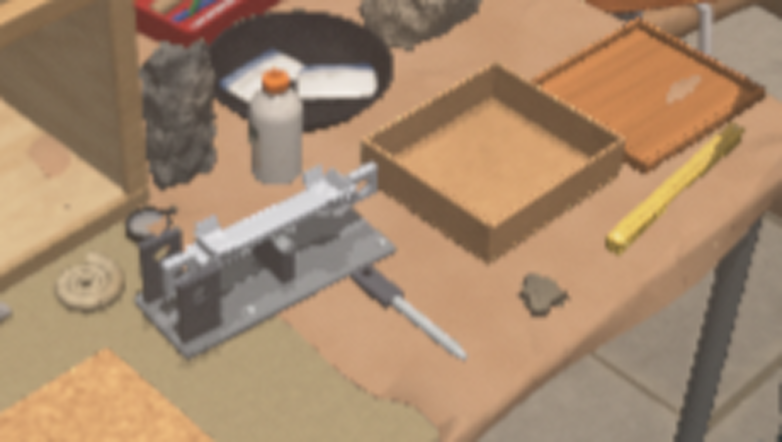

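View pics/z2.png

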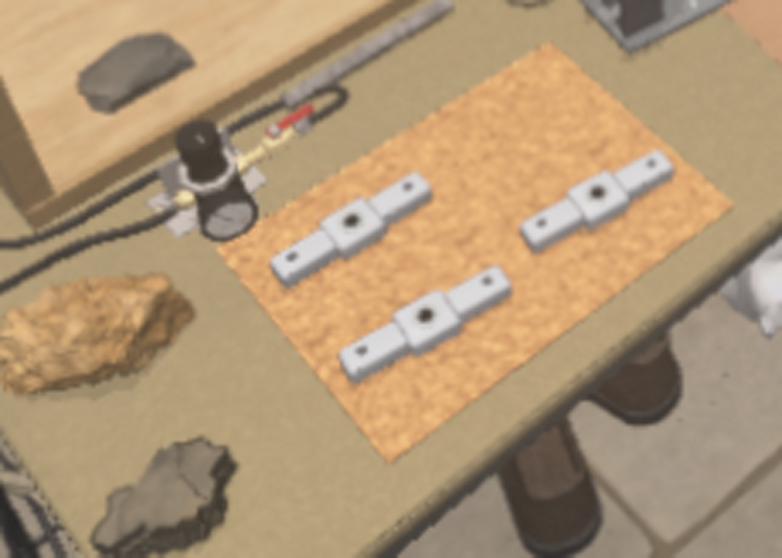

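Call:
{"fn": "drive_tool", "kwargs": {"moves": "100 2 2 4 0 0 8; 100 6 5 8 0 0 16; 100 10 9 12 0 0 24; 100 14 13 12 0 0 32; 100 17 17 12 0 0 40"}}

```text
time: 0.7
tool_pos: [0.4315, -0.4414, 0.3442]
eef_rot: [3.138, 0.001, 1.152]
contact_force: [0.1, -0.2, -0.3]
gripper_width: 0.0916
```

Call:
{"fn": "drive_tool", "kwargs": {"moves": "100 0 4 0 0 0 8; 100 0 8 0 0 0 16; 100 0 12 0 0 0 24; 100 0 12 0 0 0 24; 100 0 12 0 0 0 24"}}

```text
time: 1.2
tool_pos: [0.4301, -0.3216, 0.3426]
eef_rot: [3.141, 0.001, 1.567]
contact_force: [-0.1, -0.3, -0.2]
gripper_width: 0.0917
```

```bash
python3 - <<'E'
from h import *
s=telemetry.sense();print(s['time'],s['tool_pos'],s['eef_rot'],s['qpos'].round(2))
c=cap('wrist','w1.png');print(np.round(c['pose'],3).tolist())
c=cap('scene');
E
```

```text
1.2 [ 0.43005105 -0.32163969  0.3426361 ] [3.14129385e+00 1.09145541e-03 1.56687341e+00] [ 0.87  0.2  -0.34  1.72  0.07  1.24  0.51]
[[1.0, 0.004, 0.001, 0.431], [-0.004, 0.965, 0.261, -0.247], [0.001, -0.261, 0.965, 0.503], [0.0, 0.0, 0.0, 1.0]]
```

View pics/w1.png

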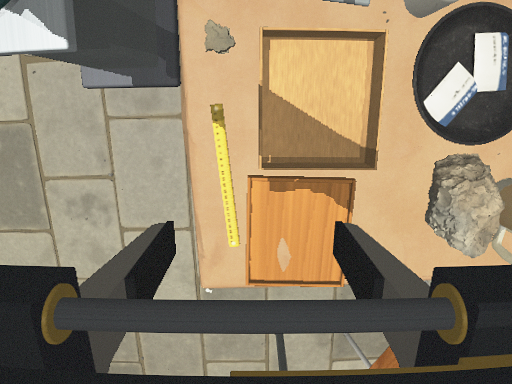

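```bash
python3 - <<'E'
from h import *
c=cap('wrist')
im=c['color'][:,:,::-1]
cv2.imwrite('pics/w1z.png',cv2.resize(im[10:300,190:400],None,fx=2,fy=2,interpolation=cv2.INTER_CUBIC))
print(onplane(c,[(247,176),(354,178),(350,286),(249,284)],0.017).round(3))
print(onplane(c,[(262,27),(386,30),(377,168),(259,167)],0.05).round(3))
E
```

```text
[[ 0.419 -0.355  0.017]
 [ 0.587 -0.359  0.017]
 [ 0.596 -0.551  0.017]
 [ 0.42  -0.545  0.017]]
[[ 0.442 -0.148  0.05 ]
 [ 0.607 -0.15   0.05 ]
 [ 0.609 -0.337  0.05 ]
 [ 0.438 -0.335  0.05 ]]
```

View pics/w1z.png

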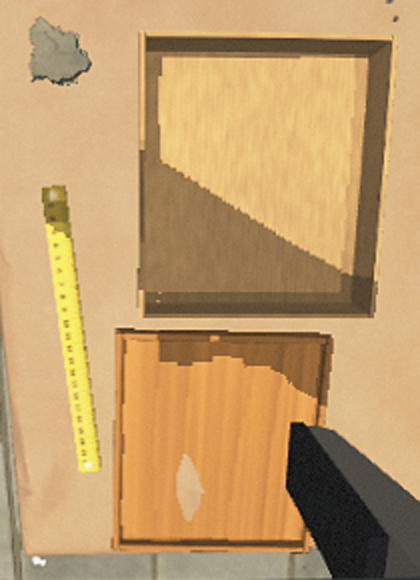

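Call:
{"fn": "drive_tool", "kwargs": {"moves": "100 1 5 0 0 0 0; 100 2 10 0 0 0 0; 100 3 15 0 0 0 0; 100 4 20 0 0 0 0; 100 5 25 0 0 0 0"}}

```text
time: 1.85
tool_pos: [0.4795, -0.0762, 0.3422]
eef_rot: [3.141, -0.0, 1.564]
contact_force: [0.1, -0.9, -0.0]
gripper_width: 0.0919
```

```bash
python3 - <<'E'
from h import *
s=telemetry.sense();print(s['time'],s['tool_pos'],s['eef_rot'],s['qpos'].round(2))
c=cap('wrist','w2.png');print(np.round(c['pose'],3).tolist())
E
```

```text
1.85 [ 0.47947737 -0.07617521  0.34222437] [ 3.14133991e+00 -7.94667587e-06  1.56355102e+00] [ 0.58  0.12 -0.53  1.82  0.06  1.22  0.02]
[[1.0, 0.008, 0.001, 0.481], [-0.008, 0.966, 0.26, -0.002], [0.001, -0.26, 0.966, 0.502], [0.0, 0.0, 0.0, 1.0]]
```

View pics/w2.png

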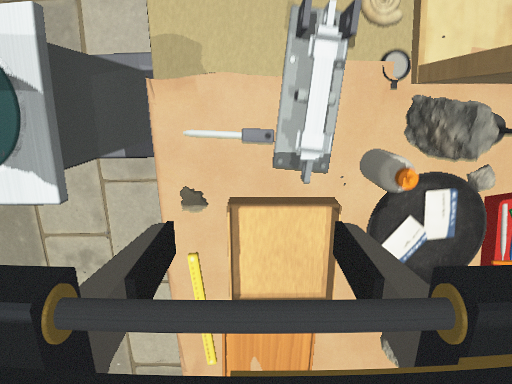

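Call:
{"fn": "drive_tool", "kwargs": {"moves": "100 1 5 0 0 0 0; 100 2 10 0 0 0 0; 100 3 15 0 0 0 0; 100 4 16 0 0 0 0; 100 4 16 0 0 0 0"}}

```text
time: 2.4
tool_pos: [0.5201, 0.085, 0.3418]
eef_rot: [-3.141, -0.002, 1.569]
contact_force: [0.3, -0.6, 0.5]
gripper_width: 0.0918
```

```bash
python3 - <<'E'
from h import *
s=telemetry.sense();print(s['time'],s['tool_pos'],s['eef_rot'],s['qpos'].round(2))
c=cap('wrist','w3.png');print(np.round(c['pose'],3).tolist())
np.savez('w3.npz',**c)
E
```

```text
2.4 [0.52014604 0.08495039 0.34178704] [-3.14103896e+00 -1.78802309e-03  1.56939976e+00] [ 0.33  0.22 -0.65  1.72  0.14  1.24 -0.35]
[[1.0, 0.002, 0.001, 0.521], [-0.002, 0.966, 0.258, 0.159], [-0.0, -0.258, 0.966, 0.502], [0.0, 0.0, 0.0, 1.0]]
```

View pics/w3.png

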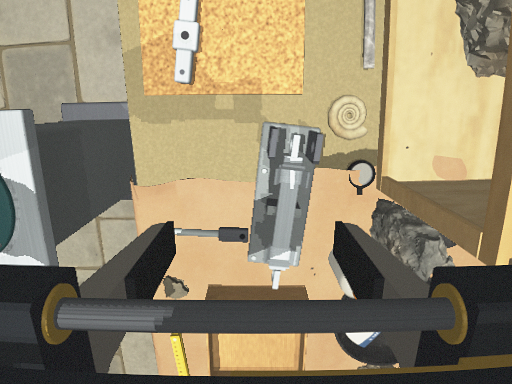

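```bash
python3 - <<'E'
from h import *
c=dict(np.load('w3.npz'))
im=c['color'][:,:,::-1].copy()
cv2.imwrite('pics/w3z.png',cv2.resize(im[115:295,165:345],None,fx=3.3,fy=3.3,interpolation=cv2.INTER_CUBIC))
P=cloud(c)
x=P.reshape(-1,3);m=(x[:,0]>.42)&(x[:,0]<.68)&(x[:,1]>-.13)&(x[:,1]<.22)&(x[:,2]<.15)&(x[:,2]>-.02)
x=x[m];h=np.full((176,131),np.nan)
for p in x[np.argsort(x[:,2])]: h[int((.22-p[1])/.002),int((p[0]-.42)/.002)]=p[2]
v=np.nan_to_num(np.clip(h/.1*255,0,255)).astype(np.uint8)
cv2.imwrite('pics/h3.png',cv2.resize(cv2.applyColorMap(v,cv2.COLORMAP_JET),None,fx=3.3,fy=3.3,interpolation=cv2.INTER_NEAREST))
E
```

```text
(no output)
```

View pics/w3z.png

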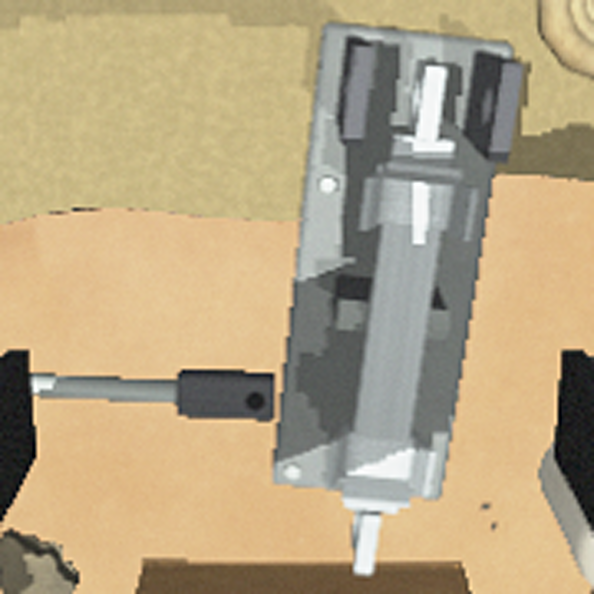

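View pics/h3.png

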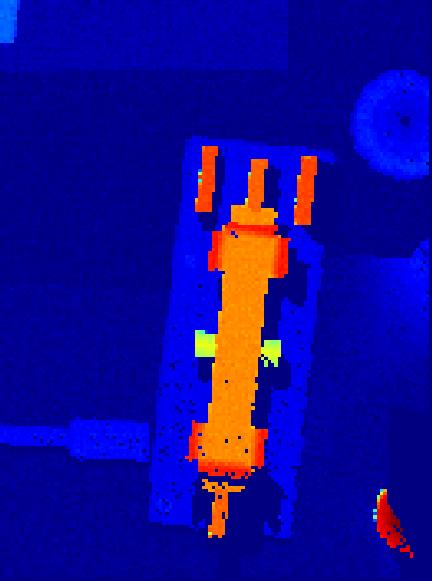

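```bash
cat >> h.py <<'E'
def lin(c,dz=.004):
    pass
E
python3 - <<'E'
from h import *
c=dict(np.load('w3.npz'))
P=cloud(c);x=P.reshape(-1,3)
def sel(x0,x1,y0,y1,z0,z1):
    m=(x[:,0]>x0)&(x[:,0]<x1)&(x[:,1]>y0)&(x[:,1]<y1)&(x[:,2]>z0)&(x[:,2]<z1);return x[m]
b=sel(.52,.61,-.09,.11,.06,.095)
for n,q in [('beamall',b),('bar',sel(.53,.6,-.03,.05,.06,.095)),('front',sel(.534,.552,.085,.14,.06,.1)),('rear',sel(.592,.618,.085,.14,.06,.1)),('mid',sel(.565,.585,.085,.14,.05,.1)),('base',sel(.5,.63,-.11,.15,.004,.02))]:
    r=cv2.minAreaRect((q[:,:2]*1000).astype(np.float32));print(n,len(q),r,np.median(q[:,2]).round(4),np.percentile(q[:,2],[5,95]).round(4))
q=sel(.5,.62,-.12,.14,.055,.09)
# bar midpoints across x per y
for y in np.arange(-.04,.06,.01):
    s=sel(.5,.62,y,y+.004,.06,.082); print(round(y+.002,3),s[:,0].min().round(4),s[:,0].max().round(4),np.median(s[:,2]).round(4))
q=sel(.535,.6,-.03,.05,.06,.09);A=np.c_[q[:,:2],np.ones(len(q))];print(np.linalg.lstsq(A,q[:,2],rcond=None)[0])
p=sel(.33,.51,-.06,-.02,.004,.02);r=cv2.minAreaRect((p[:,:2]*1000).astype(np.float32));print('pin',r)
E
```

```text
beamall 3069 ((571.1043090820312, 10.29608154296875), (201.5533447265625, 69.59042358398438), 87.78385162353516) 0.0742 [0.0721 0.085 ]
bar 1009 ((562.3469848632812, 9.546306610107422), (44.64445877075195, 79.92676544189453), 5.902935981750488) 0.0737 [0.0718 0.0749]
front 213 ((545.3984375, 111.5551528930664), (39.894100189208984, 8.098761558532715), 83.52347564697266) 0.0806 [0.0716 0.0821]
rear 266 ((605.2891845703125, 104.84595489501953), (40.20339584350586, 8.582170486450195), 83.56089782714844) 0.0803 [0.0652 0.0819]
mid 299 ((574.8579711914062, 104.4507827758789), (19.288455963134766, 38.088096618652344), 1.3709144592285156) 0.0748 [0.0526 0.0787]
base 4396 ((566.3193969726562, 15.849090576171875), (241.04640197753906, 127.77228546142578), 87.91178131103516) 0.0106 [0.0084 0.0124]
-0.038 0.5379 0.5725 0.0737
-0.028 0.5469 0.5732 0.0739
-0.018 0.5481 0.5727 0.0737
-0.008 0.5494 0.5755 0.0739
0.002 0.5507 0.5751 0.0737
0.012 0.5397 0.5762 0.0736
0.022 0.5521 0.5788 0.0737
0.032 0.5533 0.5785 0.0738
0.042 0.5544 0.5809 0.0737
0.052 0.5556 0.5865 0.0737
[ 0.03629359 -0.0051587   0.05301471]
pin ((421.05621337890625, -40.24368667602539), (33.74456024169922, 177.7445831298828), 86.3495864868164)
```

```bash
python3 - <<'E'
from h import *
c=dict(np.load('w3.npz'))
P=cloud(c);x=P.reshape(-1,3);x=x[np.isfinite(x[:,0])]
a=np.radians(-6.5);ex=np.array([np.cos(a),np.sin(a)]);ey=np.array([-np.sin(a),np.cos(a)])
o=np.array([.564,.009])
s=(x[:,:2]-o)@ex;t=(x[:,:2]-o)@ey
m=(abs(s)<.03)&(abs(t)<.16)&(x[:,2]>.04)&(x[:,2]<.1)
for t0 in np.arange(-.13,.14,.004):
    k=m&(t>=t0)&(t<t0+.004)
    if k.sum(): print(round(t0+.002,3),(s[k].min()*1000).round(1),(s[k].max()*1000).round(1),(np.percentile(x[k,2],[10,50,98])*1000).round(1))
k=(abs(s)<.03)&(abs(t)<.03)&(x[:,2]>.035)&(x[:,2]<.068);print('knife',t[k].min(),t[k].max(),np.median(t[k]))
E
```

```text
-0.116 -3.5 2.8 [58.6 76.5 77.4]
-0.112 -4.0 4.1 [49.5 77.3 78.5]
-0.108 -4.0 3.7 [55.8 76.9 78.3]
-0.104 -3.6 4.1 [52.5 76.9 79. ]
-0.1 -3.8 4.0 [52.  77.  78.5]
-0.096 -3.9 3.5 [71.9 77.5 78.6]
-0.092 -3.3 4.5 [76.7 78.  79.1]
-0.088 -9.8 5.2 [73.2 77.2 78.6]
-0.084 -11.8 12.5 [72.6 74.  76.6]
-0.076 -14.8 14.7 [84.2 85.  86.1]
-0.072 -21.1 20.1 [77.4 81.3 85.8]
-0.068 -22.6 22.4 [73.2 75.6 85.7]
-0.064 -22.1 22.0 [72.6 74.1 85.6]
-0.06 -22.4 22.9 [73.  74.6 85.7]
-0.056 -22.7 22.2 [72.7 74.6 85.7]
-0.052 -22.0 23.0 [72.8 74.5 86.1]
-0.048 -22.3 22.6 [70.2 73.7 85.1]
-0.044 -12.2 12.9 [72.6 73.7 75.3]
-0.04 -12.7 12.5 [72.7 74.  74.8]
-0.036 -13.0 13.2 [72.5 73.8 75. ]
-0.032 -12.2 12.5 [72.6 73.8 75.3]
-0.028 -12.9 12.1 [72.7 73.8 74.9]
-0.024 -13.0 12.8 [72.6 73.6 75.5]
-0.02 -12.5 12.7 [72.8 73.7 75.1]
-0.016 -12.9 11.8 [72.6 73.8 75.2]
-0.012 -13.0 13.1 [72.1 73.6 76. ]
-0.008 -24.7 24.8 [54.3 73.4 75.4]
-0.004 -25.1 23.8 [55.6 72.8 74.8]
0.0 -25.1 24.7 [57.8 63.6 74.9]
0.004 -24.9 24.2 [53.6 57.6 75. ]
0.008 -24.9 24.2 [43.3 72.4 74.9]
0.012 -13.2 12.2 [72.9 73.8 75.2]
0.016 -
[... 273 characters left out ...]
0 23.0 [73.1 74.4 86.3]
0.052 -22.5 22.6 [73.2 74.5 86.1]
0.056 -22.9 22.0 [72.9 74.3 86. ]
0.06 -22.2 22.9 [73.1 74.5 86.4]
0.064 -22.8 22.4 [73.1 74.6 86. ]
0.068 -23.0 22.6 [73.7 76.3 86.2]
0.072 -17.3 17.4 [72.9 83.6 86.8]
0.076 -14.5 14.9 [72.7 74.1 86.3]
0.08 -29.9 29.8 [71.  73.8 81. ]
0.084 -28.9 29.4 [58.4 73.4 81.9]
0.088 -29.5 29.9 [56.3 77.6 82.3]
0.092 -30.0 29.3 [52.2 77.4 82. ]
0.096 -29.3 29.8 [49.9 77.2 82.2]
0.1 -29.8 29.4 [51.3 77.3 81.4]
0.104 -30.0 29.9 [49.3 77.5 81.9]
0.108 -29.4 29.7 [52.5 77.1 81.6]
0.112 -29.9 29.9 [52.6 77.2 82.2]
0.116 -29.1 29.3 [51.4 76.2 81.9]
0.12 -29.2 29.1 [45.  70.1 81.1]
knife -0.024588334187313564 0.020888297680492784 0.002403149735800769
```

Call:
{"fn": "drive_tool", "kwargs": {"moves": "100 -1.5 5 0 0 0 0; 100 -3 10 0 0 0 0; 100 -4.5 15 0 0 0 0; 100 -6 20 0 0 0 0; 100 -6 22 0 0 0 0"}}

```text
time: 2.95
tool_pos: [0.4578, 0.3047, 0.3425]
eef_rot: [-3.142, -0.0, 1.567]
contact_force: [1.2, -1.1, 0.7]
gripper_width: 0.092
```

```bash
cat >> h.py <<'E'
def rotors(c,x0=.3,x1=.68,y0=.1,y1=.56,z0=.012,z1=.04,dbg=None):
    """bright grey blobs raised above the mat -> rect"""
    P=cloud(c);z=P[:,:,2];hsv=cv2.cvtColor(c['color'],cv2.COLOR_RGB2HSV)
    m=((P[:,:,0]>x0)&(P[:,:,0]<x1)&(P[:,:,1]>y0)&(P[:,:,1]<y1)&(z>z0)&(z<z1)&(hsv[:,:,1]<60)).astype(np.uint8)
    m=cv2.morphologyEx(m,cv2.MORPH_CLOSE,np.ones((5,5)))
    out=[]
    for k in cv2.findContours(m,cv2.RETR_EXTERNAL,cv2.CHAIN_APPROX_NONE)[0]:
        if cv2.contourArea(k)<250: continue
        zz=np.zeros_like(m);cv2.drawContours(zz,[k],-1,1,-1)
        q=P[(zz>0)&np.isfinite(z)&(z>z0)];top=np.median(q[:,2])
        uv=k.reshape(-1,2)
        w=onplane(c,uv,top)[:,:2]
        (cx,cy),(a,b),th=cv2.minAreaRect((w*1000).astype(np.float32))
        bx=cv2.boxPoints(((cx,cy),(a,b),th));e=[bx[1]-bx[0],bx[2]-bx[1]];L=max(e,key=np.linalg.norm)
        ang=np.degrees(np.arctan2(L[1],L[0]))%180
        out.append((round(cx/1000,4),round(cy/1000,4),round(float(top),4),round(ang,1),round(max(a,b)),round(min(a,b))))
    return out
E
python3 - <<'E'
from h import *
s=telemetry.sense();print(s['time'],s['tool_pos'],s['eef_rot'],s['qpos'].round(2))
c=cap('wrist','w4.png');np.savez('w4.npz',**c)
for r in rotors(c):print(r)
c=cap('scene')
print('scene')
for r in rotors(c):print(r)
E
```

```text
2.95 [0.45783275 0.30473206 0.34251392] [-3.14156904e+00 -1.58504161e-04  1.56745355e+00] [-0.02  0.29 -0.76  1.67  0.21  1.27 -0.84]
(0.4242, 0.2602, 0.0215, np.float32(82.3), 129, 34)
(0.6594, 0.3487, 0.0196, np.float32(100.0), 124, 49)
(0.5298, 0.414, 0.0216, np.float32(87.8), 128, 36)
(0.4224, 0.4193, 0.0216, np.float32(82.7), 128, 36)
scene
(0.4175, 0.4193, 0.0206, np.float32(87.8), 130, 41)
(0.526, 0.4135, 0.0202, np.float32(88.2), 130, 40)
(0.419, 0.2587, 0.02, np.float32(79.9), 129, 39)
```

View pics/w4.png

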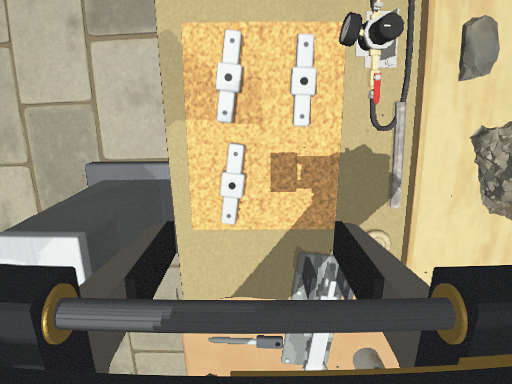

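Call:
{"fn": "drive_tool", "kwargs": {"moves": "100 -3.4 -4.5 -3 0 0 -7.5; 100 -3.4 -4.5 -8 0 0 -7.5; 100 -3.4 -4.5 -13 0 0 -7.5; 100 -3.4 -4.5 -18 0 0 -7.5; 100 -3.4 -4.5 -22 0 0 -7.5", "force": 35}}

```text
time: 3.55
tool_pos: [0.4265, 0.2543, 0.1204]
eef_rot: [3.14, 0.002, 1.43]
contact_force: [1.2, -0.6, -0.6]
gripper_width: 0.0919
```

```bash
python3 - <<'E'
from h import *
s=telemetry.sense();print(s['time'],s['tool_pos'],s['eef_rot'],s['qpos'].round(2))
c=cap('wrist','w5.png')
print(proj(c,[(.4242,.2602,.0205)]))
P=cloud(c)
g=cv2.cvtColor(c['color'],cv2.COLOR_RGB2GRAY)
for r in rotors(c):print(r)
E
```

```text
3.55 [0.42651679 0.25430397 0.12038965] [3.14049568e+00 1.84484491e-03 1.43022563e+00] [-0.07  0.45 -0.65  2.03  0.38  0.79 -1.09]
[[249.31305228 189.93784732]]
(0.4236, 0.2597, 0.0216, np.float32(82.6), 126, 34)
(0.6321, 0.3624, 0.0325, np.float32(95.1), 41, 13)
(0.5237, 0.3711, 0.0215, np.float32(83.6), 46, 33)
(0.4169, 0.381, 0.0216, np.float32(81.4), 54, 35)
```

View pics/w5.png

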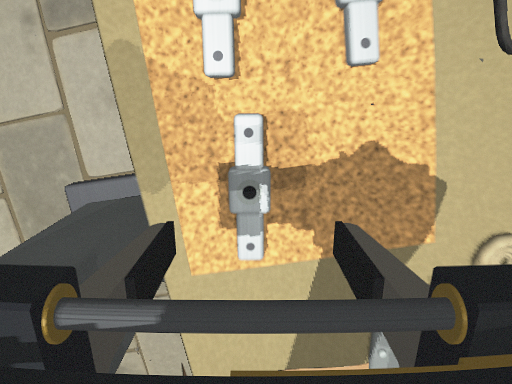

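Call:
{"fn": "drive_tool", "kwargs": {"moves": "100 -0.3 0.55 -3 0 0 0.5; 100 -0.3 0.55 -6 0 0 0.5; 100 -0.3 0.55 -9 0 0 0.5; 100 -0.3 0.55 -10.4 0 0 0.5; 100 -0.3 0.55 -10.4 0 0 0.5"}}

```text
time: 4.1
tool_pos: [0.4223, 0.2617, 0.0175]
eef_rot: [-3.14, 0.003, 1.442]
contact_force: [-0.0, -1.0, 0.3]
gripper_width: 0.0919
```

Close, then lift.

Call:
{"fn": "drive_tool", "kwargs": {"moves": "30 0 0 -0.1 0 0 0; 30 0 0 -0.1 0 0 0; 25 0 0 -0.1 0 0 0; 20 0 0 -0.1 0 0 0; 20 0 0 -0.1 0 0 0", "force": 35}}

```text
time: 4.6
tool_pos: [0.4224, 0.2639, 0.0178]
eef_rot: [3.141, -0.0, 1.444]
contact_force: [0.4, -0.3, 0.4]
gripper_width: 0.0541
```

Call:
{"fn": "drive_tool", "kwargs": {"moves": "20 0 0 0 0 0 0; 20 0 0 0 0 0 0; 20 0 0 3 0 0 0; 20 0 0 6 0 0 0; 20 0 0 10 0 0 0"}}

```text
time: 5.1
tool_pos: [0.4207, 0.263, 0.117]
eef_rot: [-3.138, 0.002, 1.445]
contact_force: [0.1, 0.8, -2.1]
gripper_width: 0.0355
```

```bash
cat >> h.py <<'E'
def held(c,s):
    p=s['tool_pos'];return [r for r in rotors(c,p[0]-.09,p[0]+.09,p[1]-.1,p[1]+.1,p[2]-.02,p[2]+.02)]
E
python3 - <<'E'
from h import *
s=telemetry.sense();print(s['time'],s['tool_pos'],s['eef_rot'],s['qpos'].round(2))
c=cap('wrist','w6.png')
print(held(c,s))
E
```

```text
5.1 [0.42071799 0.26300711 0.11697335] [-3.13818355e+00  2.06692667e-03  1.44498969e+00] [-0.09  0.46 -0.66  2.03  0.39  0.78 -1.1 ]
[(0.4136, 0.2013, 0.118, np.float32(172.9), 23, 11), (0.4269, 0.274, 0.1184, np.float32(58.4), 92, 65)]
```

View pics/w6.png

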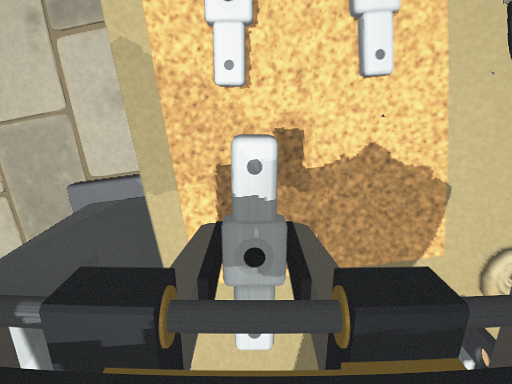

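```bash
cat >> h.py <<'E'
def bore(c,s,dz=.0015,r=60):
    """dark disc on the held rotor near the TCP: offset from TCP"""
    p=s['tool_pos'];z=p[2]+dz
    u0=proj(c,[(p[0],p[1],z)])[0]
    g=cv2.cvtColor(c['color'],cv2.COLOR_RGB2GRAY)
    m=(g<50).astype(np.uint8);best=None
    for k in cv2.findContours(m,cv2.RETR_LIST,cv2.CHAIN_APPROX_NONE)[0]:
        a=cv2.contourArea(k)
        if a<60: continue
        (x,y),(w,h),_=cv2.minAreaRect(k)
        if max(w,h)/min(w,h)>1.4 or a/(w*h)<.65 or max(w,h)>45: continue
        M=cv2.moments(k);q=np.array([M['m10']/M['m00'],M['m01']/M['m00']])
        d=np.linalg.norm(q-u0)
        if d<r and (best is None or d<best[0]): best=(d,q)
    if best is None: return None
    w=onplane(c,[best[1]],z)[0];return best[1].round(1),w.round(4),((w-p)[:2]*1000).round(1)
E
python3 - <<'E'
from h import *
s=telemetry.sense()
c=cap('wrist')
print(bore(c,s))
E
```

```text
(array([254.1, 256.9]), array([0.424 , 0.2605, 0.1247]), array([ 0.1, -5.4]))
```

Call:
{"fn": "drive_tool", "kwargs": {"moves": "20 2 -3 3 0 0 0; 20 4.5 -7.5 5 0 0 0; 20 7 -12 5 0 0 0; 20 9.5 -16.5 5 0 0 0.5; 20 12 -21 5 0 0 0.8"}}

```text
time: 5.7
tool_pos: [0.5377, 0.0597, 0.1665]
eef_rot: [-3.141, 0.001, 1.459]
contact_force: [1.0, 0.3, -2.3]
gripper_width: 0.0352
```

```bash
python3 - <<'E'
from h import *
s=telemetry.sense();print(s['time'],s['tool_pos'],np.degrees(s['eef_rot']),s['qpos'].round(2),s['gripper_width'])
c=cap('wrist')
s=telemetry.sense();print(s['tool_pos'],np.degrees(s['eef_rot']))
c=cap('wrist','w7.png')
print(bore(c,s))
E
```

```text
5.7 [0.5376757  0.05973562 0.16649615] [-1.79954022e+02  3.99297593e-02  8.35870525e+01] [ 0.33  0.44 -0.63  1.89  0.33  0.91 -0.57] 0.03524139137406651
[0.54197479 0.04968887 0.16584777] [179.8982678    0.31726194  82.92757551]
(array([254.1, 256.9]), array([0.542 , 0.0443, 0.1673]), array([ 0.1, -5.4]))
```

View pics/w7.png

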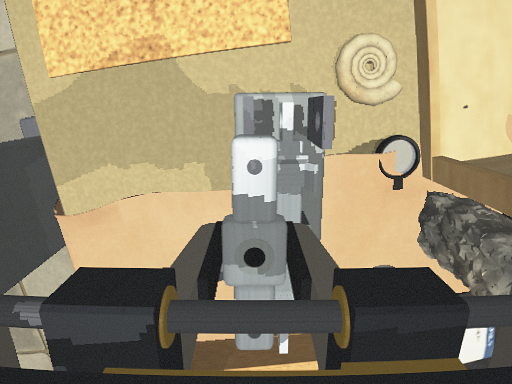

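Call:
{"fn": "drive_tool", "kwargs": {"moves": "20 2.3 -3.5 0 0 0 0.5; 20 2.3 -3.5 -2 0 0 0.5; 20 2.3 -3.5 -4 0 0 0.5; 20 2.3 -3.5 -5.5 0 0 0.5; 20 2.3 -3.5 -5.5 0 0 0.5"}}

```text
time: 6.3
tool_pos: [0.5583, 0.027, 0.1094]
eef_rot: [-3.136, 0.001, 1.468]
contact_force: [-1.6, 0.3, -2.2]
gripper_width: 0.0356
```

```bash
python3 - <<'E'
from h import *
c=cap('wrist')
s=telemetry.sense();print(s['time'],s['tool_pos'],np.degrees(s['eef_rot']),s['contact_force'])
c=cap('wrist','w8.png')
print(bore(c,s))
c=cap('scene');cv2.imwrite('pics/s8.png',cv2.resize(c['color'][150:260,180:330,::-1],None,fx=4,fy=4,interpolation=cv2.INTER_CUBIC))
c=cap('side');cv2.imwrite('pics/d8.png',cv2.resize(c['color'][160:250,200:310,::-1],None,fx=5,fy=5,interpolation=cv2.INTER_CUBIC))
E
```

```text
6.35 [0.55940572 0.02734316 0.11091064] [-1.79830247e+02  9.11555082e-03  8.41151810e+01] [ 0.6208816   0.1905324  -1.35529579]
(array([254.1, 256.8]), array([0.5596, 0.022 , 0.1124]), array([ 0.2, -5.3]))
```

View pics/w8.png

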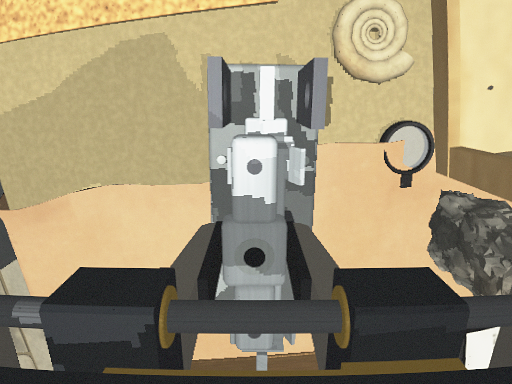

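View pics/s8.png

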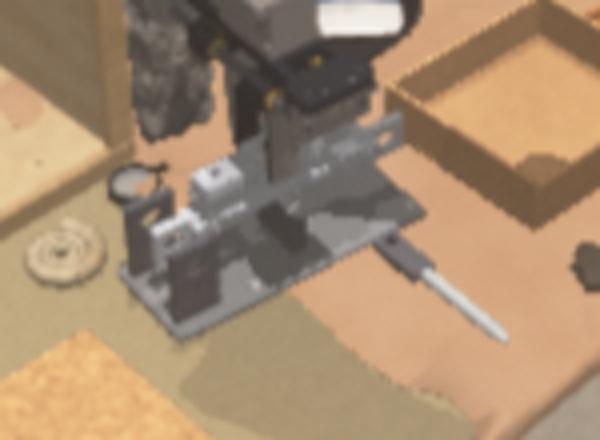

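View pics/d8.png

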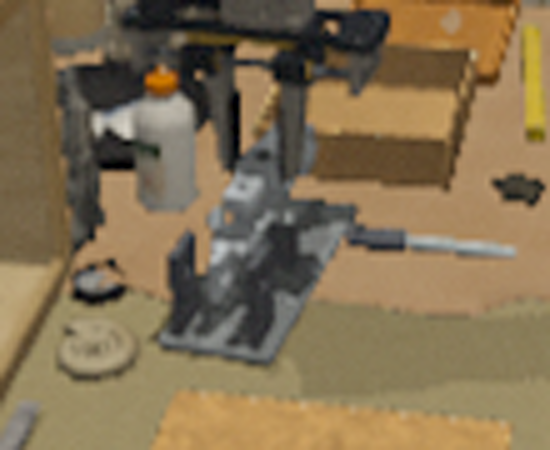

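```bash
python3 - <<'E'
from h import *
for i in range(6):
    c=cap('wrist');s=telemetry.sense();print(s['time'],s['tool_pos'].round(4),np.degrees(s['eef_rot']).round(2),s['contact_force'].round(1),bore(c,s))
E
```

```text
6.55 [0.5612 0.0273 0.1132] [ 1.799e+02 -1.000e-02  8.409e+01] [ 0.  -0.  -1.9] (array([254. , 256.7]), array([0.5613, 0.0222, 0.1147]), array([ 0.1, -5.1]))
6.6 [0.5611 0.0272 0.1132] [179.9   -0.    84.08] [-0.2  0.2 -1.2] (array([254. , 256.7]), array([0.5614, 0.022 , 0.1147]), array([ 0.2, -5.2]))
6.65 [0.561  0.0271 0.1131] [179.91  -0.    84.08] [-0.9  0.6 -2.1] (array([254.1, 256.7]), array([0.5613, 0.0218, 0.1146]), array([ 0.3, -5.3]))
6.7 [0.5609 0.027  0.113 ] [179.92   0.    84.07] [ 0.1  0.1 -2.1] (array([254. , 256.8]), array([0.5612, 0.0217, 0.1145]), array([ 0.3, -5.3]))
6.75 [0.5608 0.0269 0.1128] [1.7994e+02 1.0000e-02 8.4070e+01] [-1.1  0.9 -2.1] (array([254.1, 256.8]), array([0.5612, 0.0216, 0.1143]), array([ 0.3, -5.4]))
6.8 [0.5608 0.0269 0.1127] [1.7995e+02 1.0000e-02 8.4070e+01] [ 0.4  0.2 -1.3] (array([254.1, 256.8]), array([0.5611, 0.0215, 0.1142]), array([ 0.3, -5.4]))
```

Call:
{"fn": "drive_tool", "kwargs": {"moves": "20 0.4 -1.25 0 0 0 -0.6; 20 0.4 -1.25 0 0 0 -0.6; 20 0.4 -1.25 -0.5 0 0 -0.6; 20 0.4 -1.25 -1.2 0 0 -0.6; 20 0.4 -1.25 -1.2 0 0 -0.6"}}

```text
time: 7.3
tool_pos: [0.5635, 0.0145, 0.0989]
eef_rot: [-3.139, 0.0, 1.457]
contact_force: [-0.2, -0.5, -1.9]
gripper_width: 0.0354
```

```bash
python3 - <<'E'
from h import *
for i in range(4):
    c=cap('wrist','w9.png');s=telemetry.sense();print(s['time'],s['tool_pos'].round(4),np.degrees(s['eef_rot']).round(2),s['contact_force'].round(1),bore(c,s))
c=cap('scene');cv2.imwrite('pics/s8.png',cv2.resize(c['color'][150:260,180:330,::-1],None,fx=4,fy=4,interpolation=cv2.INTER_CUBIC))
E
```

```text
7.35 [0.5638 0.0147 0.0994] [-179.9    0.    83.5] [ 0.3  1.3 -1.8] (array([254. , 256.9]), array([0.5637, 0.0094, 0.1009]), array([-0.2, -5.3]))
7.4 [0.5642 0.0148 0.0998] [-1.7994e+02 -1.0000e-02  8.3500e+01] [ 0.8  0.3 -0.6] (array([254. , 256.8]), array([0.564 , 0.0095, 0.1013]), array([-0.2, -5.2]))
7.45 [0.5644 0.0148 0.1   ] [-1.7998e+02 -1.0000e-02  8.3500e+01] [-0.6 -1.1 -2.3] (array([254.1, 256.9]), array([0.5643, 0.0095, 0.1015]), array([-0.1, -5.3]))
7.5 [0.5645 0.0147 0.1002] [-1.800e+02 -1.000e-02  8.349e+01] [-0.   0.6 -2.2] (array([254. , 256.8]), array([0.5645, 0.0095, 0.1017]), array([ 0. , -5.2]))
```

View pics/w9.png

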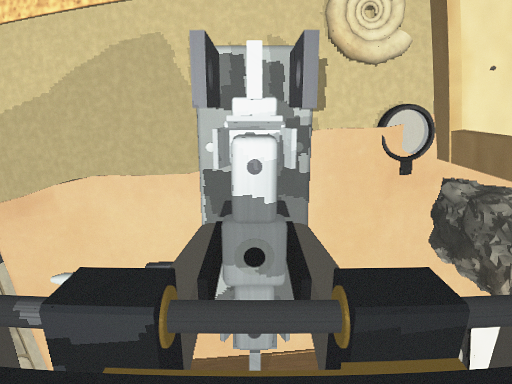

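View pics/s8.png

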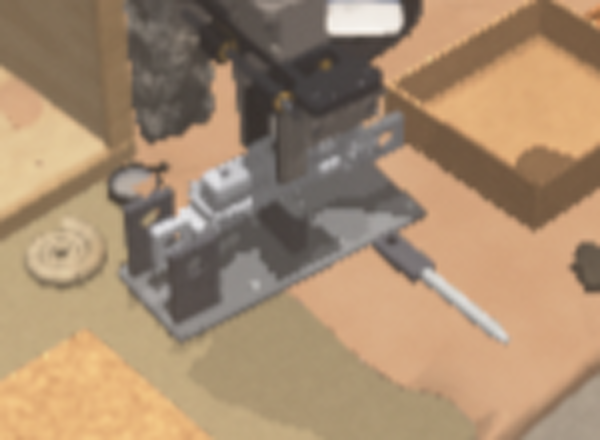

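Call:
{"fn": "drive_tool", "kwargs": {"moves": "20 0 0 -0.3 0 0 0; 20 0 0 -0.6 0 0 0; 20 0 0 -0.9 0 0 0; 20 0 0 -1 0 0 0; 20 0 0 -1 0 0 0"}}

```text
time: 8.05
tool_pos: [0.5644, 0.0144, 0.0905]
eef_rot: [-3.141, 0.001, 1.457]
contact_force: [-1.9, 0.1, 2.4]
gripper_width: 0.0356
```

Call:
{"fn": "drive_tool", "kwargs": {"moves": "20 0 0 -0.1 0 0 0; 20 0 0 -0.2 0 0 0; 20 0 0 -0.3 0 0 0; 20 0 0 -0.3 0 0 0; 20 0 0 -0.3 0 0 0"}}

```text
time: 8.55
tool_pos: [0.5645, 0.0148, 0.09]
eef_rot: [3.141, 0.002, 1.457]
contact_force: [-9.9, -0.3, 22.2]
gripper_width: 0.0357
```

Call:
{"fn": "drive_tool", "kwargs": {"moves": "20 0 0 0.2 0 0 0; 20 0 0 0.2 0 0 0; 55 0 0 0.2 0 0 0; 55 0 0 0.2 0 0 0; 60 0 0 0.2 0 0 0"}}

```text
time: 9.05
tool_pos: [0.5645, 0.0144, 0.0889]
eef_rot: [-3.141, -0.0, 1.457]
contact_force: [0.8, 0.3, 0.1]
gripper_width: 0.0547
```

Call:
{"fn": "drive_tool", "kwargs": {"moves": "75 0 0 0.2 0 0 0; 75 0 0 2 0 0 0; 75 0 0 4 0 0 0; 75 0 0 6 0 0 0; 75 0 0 8 0 0 0"}}

```text
time: 9.55
tool_pos: [0.5644, 0.0145, 0.1699]
eef_rot: [-3.141, -0.0, 1.457]
contact_force: [-0.2, 0.6, -0.0]
gripper_width: 0.0688
```

Call:
{"fn": "drive_tool", "kwargs": {"moves": "75 0 0 2 0 0 0; 75 0 0 4 0 0 0; 75 0 0 6 0 0 0; 75 0 0 6 0 0 0; 75 0 0 6 0 0 0"}}

```text
time: 10.05
tool_pos: [0.5644, 0.0143, 0.229]
eef_rot: [3.141, 0.0, 1.457]
contact_force: [-0.3, 0.5, 0.6]
gripper_width: 0.0689
```

```bash
cat >> h.py <<'E'
SEAT=np.array([.564,.009]);A0=np.radians(-6.5);EX=np.array([np.cos(A0),np.sin(A0)]);EY=np.array([-np.sin(A0),np.cos(A0)])
def tilt(c):
    """slope along beam axis of bar/rotor tops: arm tops near cup region"""
    P=cloud(c).reshape(-1,3);P=P[np.isfinite(P[:,0])]
    s=(P[:,:2]-SEAT)@EX;t=(P[:,:2]-SEAT)@EY
    m=(abs(s)<.010)&(abs(t)<.064)&(P[:,2]>.06)&(P[:,2]<.115)
    k=m&(abs(t)>.024)
    n=[int((k&(t>0)).sum()),int((k&(t<0)).sum())]
    if min(n)<5: return n
    lo,hi=P[k&(t<0),2],P[k&(t>0),2]
    f=np.polyfit(t[k],P[k,2],1)
    for _ in range(3):
        r=abs(P[k,2]-np.polyval(f,t[k]))<.003
        f=np.polyfit(t[k][r],P[k,2][r],1)
    return f.round(4),n,[int((k&(t>0)).sum())],(np.median(lo).round(4),np.median(hi).round(4))
E
python3 - <<'E'
from h import *
for i in range(2):
    c=cap('wrist','w10.png');s=telemetry.sense();print(s['time'],s['tool_pos'].round(4),s['contact_force'].round(1))
    print(tilt(c))
c=cap('scene');print(tilt(c));cv2.imwrite('pics/s10.png',cv2.resize(c['color'][150:260,180:330,::-1],None,fx=4,fy=4,interpolation=cv2.INTER_CUBIC))
E
```

```text
10.1 [0.564  0.0143 0.2283] [-0.2 -0.9  0.2]
(array([-0.0091,  0.0916]), [927, 714], [927], (np.float64(0.0921), np.float64(0.0912)))
10.15 [0.5638 0.0142 0.228 ] [-0.   0.4 -0.1]
(array([-0.0091,  0.0916]), [899, 715], [899], (np.float64(0.092), np.float64(0.0912)))
(array([-0.0199,  0.0914]), [84, 70], [84], (np.float64(0.0922), np.float64(0.0907)))
```

View pics/w10.png

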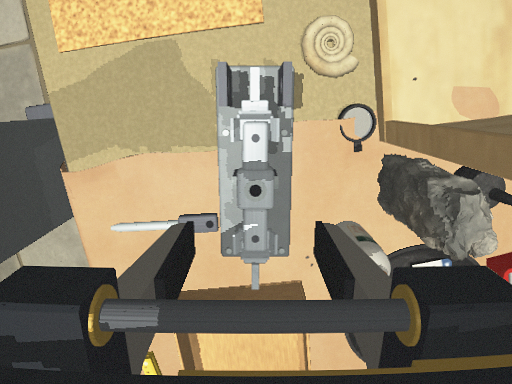

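View pics/s10.png

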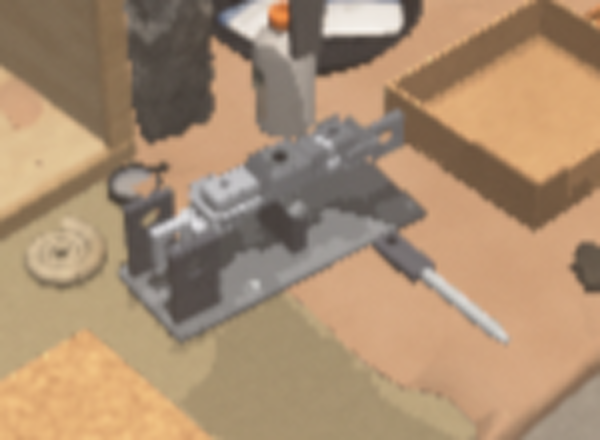

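Call:
{"fn": "drive_tool", "kwargs": {"moves": "75 0 -0.5 -3 0 0 0; 75 0 -0.5 -7 0 0 0; 75 0 -0.5 -11 0 0 0; 75 0 -0.5 -13.5 0 0 0; 75 0 -0.5 -14 0 0 0"}}

```text
time: 10.7
tool_pos: [0.5616, 0.0093, 0.0853]
eef_rot: [-3.134, 0.001, 1.457]
contact_force: [-0.7, 0.3, -0.1]
gripper_width: 0.0688
```

```bash
python3 - <<'E'
from h import *
c=cap('scene');print(tilt(c))
for i in range(1):
    c=cap('wrist','w11.png');s=telemetry.sense();print(s['time'],s['tool_pos'].round(4),s['contact_force'].round(1),bore(c,s))
E
```

```text
[84, 2]
10.8 [0.5639 0.0097 0.0883] [-1.  -0.   0.3] (array([257.2, 250.6]), array([0.565 , 0.0085, 0.0898]), array([ 1.1, -1.2]))
```

Balanced; grip and lift it.

Call:
{"fn": "drive_tool", "kwargs": {"moves": "45 0.05 -0.1 0 0 0 0; 20 0.05 -0.1 0 0 0 0; 20 0.05 -0.1 0 0 0 0; 20 0.05 -0.1 0 0 0 0; 20 0.05 -0.1 0 0 0 0"}}

```text
time: 11.3
tool_pos: [0.5652, 0.0084, 0.0899]
eef_rot: [3.141, 0.0, 1.457]
contact_force: [-0.6, -0.7, 4.4]
gripper_width: 0.0358
```

Call:
{"fn": "drive_tool", "kwargs": {"moves": "20 0 0 0.5 0 0 0; 20 0 0 2 0 0 0; 20 0 0 4 0 0 0; 20 0 0 6 0 0 0; 20 0 0 8 0 0 0"}}

```text
time: 11.8
tool_pos: [0.565, 0.0086, 0.1709]
eef_rot: [3.141, -0.0, 1.457]
contact_force: [-0.4, -0.1, -1.8]
gripper_width: 0.0357
```

```bash
python3 - <<'E'
from h import *
for i in range(2):
    c=cap('wrist','w12.png');s=telemetry.sense();print(s['time'],s['tool_pos'].round(4),np.degrees(s['eef_rot']).round(2),s['contact_force'].round(1),s['gripper_width'],bore(c,s))
E
```

```text
11.85 [0.5671 0.009  0.1742] [ 1.7966e+02 -3.0000e-02  8.3490e+01] [ 0.9 -0.1 -0. ] 0.035793955373444666 (array([253.9, 246.1]), array([0.566 , 0.0111, 0.1757]), array([-1.1,  2.1]))
11.9 [0.567  0.0088 0.1726] [ 1.7966e+02 -3.0000e-02  8.3470e+01] [ 1.3  0.  -1.4] 0.03560488370711693 (array([253.9, 246.1]), array([0.5678, 0.0092, 0.1741]), array([0.8, 0.4]))
```

Call:
{"fn": "drive_tool", "kwargs": {"moves": "20 -1 -4 0 0 0 1; 20 -2 -9 0 0 0 2; 20 -3 -13.5 0 0 0 3; 20 -4 -18 0 0 0 4; 20 -5 -22.5 0 0 0 5"}}

```text
time: 12.4
tool_pos: [0.5139, -0.2182, 0.1687]
eef_rot: [-3.141, -0.0, 1.545]
contact_force: [0.5, -0.2, -2.0]
gripper_width: 0.0357
```

Call:
{"fn": "drive_tool", "kwargs": {"moves": "20 -1 -4.5 0 0 0 1; 20 -2 -9 0 0 0 2; 20 -3 -13.5 0 0 0 2; 20 -4 -18 0 0 0 2; 20 -4.2 -22.5 0 0 0 2"}}

```text
time: 12.9
tool_pos: [0.4709, -0.4435, 0.1684]
eef_rot: [-3.14, -0.001, 1.578]
contact_force: [0.9, -0.9, -2.5]
gripper_width: 0.0354
```

```bash
python3 - <<'E'
from h import *
for i in range(4):
    c=cap('wrist','w13.png');s=telemetry.sense();print(s['time'],s['tool_pos'].round(4),np.degrees(s['eef_rot']).round(2),s['contact_force'].round(1),s['gripper_width'],s['qpos'].round(2))
E
```

```text
12.95 [ 0.4687 -0.4534  0.1681] [-179.92    0.33   89.88] [-1.4 -7.9 -0.6] 0.03572671327300864 [ 1.08  0.6  -0.53  1.62  0.34  1.01  0.45]
13.0 [ 0.4692 -0.4496  0.1677] [-179.89    0.18   89.87] [ 0.   0.  -1.8] 0.03574528824533005 [ 1.08  0.59 -0.53  1.63  0.34  1.01  0.44]
13.05 [ 0.4707 -0.4452  0.1677] [-179.91   -0.     90.09] [-0.7  1.7 -1.7] 0.03552486908516113 [ 1.08  0.59 -0.53  1.63  0.34  1.01  0.44]
13.1 [ 0.472  -0.4421  0.1679] [-1.7994e+02 -1.0000e-01  9.0320e+01] [ 0.4  1.5 -1.4] 0.03553328202305076 [ 1.08  0.59 -0.53  1.63  0.34  1.01  0.44]
```

View pics/w13.png

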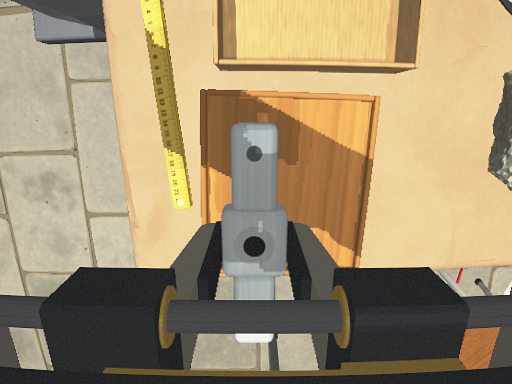

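Call:
{"fn": "drive_tool", "kwargs": {"moves": "20 0.4 -1 -3 0 0 0; 20 0.4 -1 -6.5 0 0 0; 20 0.4 -1 -10 0 0 0; 20 0.4 -1 -13 0 0 0; 20 0.4 -1 -13.8 0 0 0"}}

```text
time: 13.6
tool_pos: [0.4757, -0.4477, 0.0275]
eef_rot: [-3.137, -0.005, 1.582]
contact_force: [-0.3, 0.4, -2.0]
gripper_width: 0.0361
```

Call:
{"fn": "drive_tool", "kwargs": {"moves": "20 0 0 0 0 0 0; 20 0 0 -0.2 0 0 0; 20 0 0 -0.4 0 0 0; 20 0 0 -0.6 0 0 0; 20 0 0 -0.6 0 0 0"}}

```text
time: 14.1
tool_pos: [0.4772, -0.4519, 0.0259]
eef_rot: [3.141, 0.001, 1.579]
contact_force: [-0.0, 0.2, -1.3]
gripper_width: 0.0355
```

Call:
{"fn": "drive_tool", "kwargs": {"moves": "20 0 0 -0.1 0 0 0; 20 0 0 -0.2 0 0 0; 20 0 0 -0.3 0 0 0; 20 0 0 -0.3 0 0 0; 20 0 0 -0.3 0 0 0"}}

```text
time: 14.6
tool_pos: [0.4771, -0.4519, 0.023]
eef_rot: [3.141, 0.001, 1.579]
contact_force: [-2.1, 1.2, 6.4]
gripper_width: 0.0357
```

Contact; release with small opening and lift.

Call:
{"fn": "drive_tool", "kwargs": {"moves": "42 0 0 0 0 0 0; 46 0 0 0 0 0 0; 46 0 0 0 0 0 0; 46 0 0 1 0 0 0; 46 0 0 4 0 0 0"}}

```text
time: 15.1
tool_pos: [0.4754, -0.4501, 0.0602]
eef_rot: [-3.138, -0.004, 1.579]
contact_force: [-0.0, -0.2, 1.0]
gripper_width: 0.0423
```

Call:
{"fn": "drive_tool", "kwargs": {"moves": "60 0 4 4 0 0 0; 80 0 8 8 0 0 0; 100 0 13 12 0 0 0; 100 0 18 14 0 0 0; 100 0 23 16 0 0 0"}}

```text
time: 15.6
tool_pos: [0.4773, -0.2511, 0.2108]
eef_rot: [3.14, 0.002, 1.578]
contact_force: [1.2, 0.4, -0.1]
gripper_width: 0.0799
```

```bash
python3 - <<'E'
from h import *
s=telemetry.sense();print(s['time'],s['tool_pos'].round(4),np.degrees(s['eef_rot']).round(2),s['gripper_width'],s['qpos'].round(2))
c=cap('wrist','w14.png')
c=cap('scene','s14.png')
for r in rotors(c): print(r)
E
```

```text
15.6 [ 0.4773 -0.2511  0.2108] [1.7989e+02 9.0000e-02 9.0440e+01] 0.07994418038351447 [ 0.93  0.38 -0.63  1.86  0.26  0.99  0.2 ]
(0.418, 0.4192, 0.0205, np.float32(85.8), 130, 38)
(0.5255, 0.4135, 0.0204, np.float32(88.2), 130, 41)
```

View pics/w14.png

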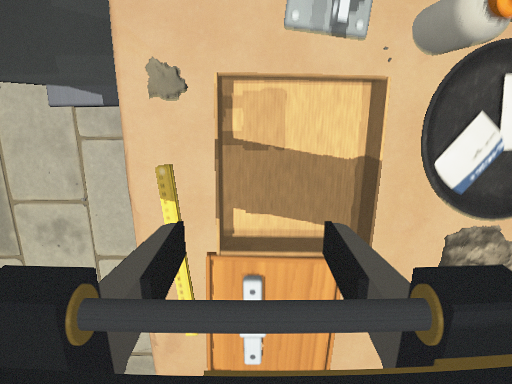

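View pics/s14.png

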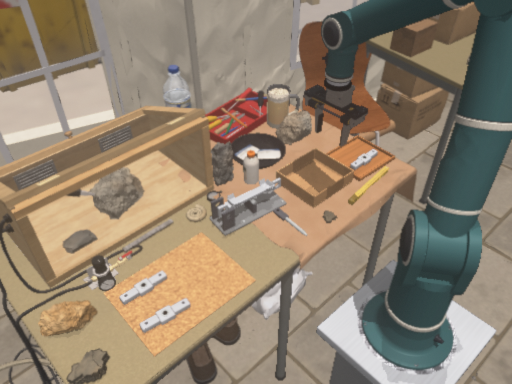

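Call:
{"fn": "drive_tool", "kwargs": {"moves": "100 0.5 4.5 2 0 0 0; 100 1 9 3 0 0 0; 100 1.5 13.5 3 0 0 0; 100 2 18 3 0 0 0; 100 2.5 22.5 3 0 0 0"}}

```text
time: 16.2
tool_pos: [0.5022, -0.0264, 0.2391]
eef_rot: [3.141, 0.001, 1.578]
contact_force: [1.1, -0.6, 0.5]
gripper_width: 0.0919
```

Call:
{"fn": "drive_tool", "kwargs": {"moves": "100 0.5 4.5 0 0 0 0; 100 1 9 0 0 0 0; 100 1.5 13.5 0 0 0 -1; 100 2 18 0 0 0 -2; 100 2.5 22.5 0 0 0 -2"}}

```text
time: 16.7
tool_pos: [0.5275, 0.1987, 0.2388]
eef_rot: [3.141, 0.0, 1.543]
contact_force: [0.0, 0.1, 0.1]
gripper_width: 0.0922
```

Call:
{"fn": "drive_tool", "kwargs": {"moves": "100 0 4 0 0 0 -0.5; 100 0 9 0 0 0 -0.5; 100 0 12 0 0 0 -0.5; 100 0 12 0 0 0 -0.5; 100 0 12 0 0 0 -0.5"}}

```text
time: 17.2
tool_pos: [0.5271, 0.3174, 0.2383]
eef_rot: [-3.141, 0.001, 1.536]
contact_force: [-0.5, -0.1, 0.6]
gripper_width: 0.0917
```

```bash
python3 - <<'E'
from h import *
s=telemetry.sense();print(s['time'],s['tool_pos'].round(4),np.degrees(s['eef_rot']).round(2),s['gripper_width'],s['qpos'].round(2))
c=cap('wrist','w15.png')
s=telemetry.sense();print(s['time'],s['tool_pos'].round(4),np.degrees(s['eef_rot']).round(2))
for r in rotors(c): print(r)
P=cloud(c).reshape(-1,3)
k=(P[:,0]>.43)&(P[:,0]<.66)&(P[:,1]>.35)&(P[:,1]<.48)&(P[:,2]>.05)&(P[:,2]<.2);print(k.sum(), P[k].min(0) if k.sum() else '', P[k].max(0) if k.sum() else '')
E
```

```text
17.2 [0.5271 0.3174 0.2383] [-1.7998e+02  4.0000e-02  8.8020e+01] 0.09168820694449016 [-0.05  0.52 -0.75  1.64  0.38  1.14 -0.94]
17.25 [0.5275 0.3161 0.2382] [-1.800e+02  8.000e-02  8.791e+01]
(0.6536, 0.3464, 0.0188, np.float32(91.3), 114, 52)
(0.5301, 0.413, 0.0216, np.float32(88.5), 128, 34)
(0.4238, 0.4186, 0.0215, np.float32(81.3), 128, 37)
1731 [0.58048219 0.39267704 0.05000461] [0.64810898 0.47999768 0.09375616]
```

View pics/w15.png

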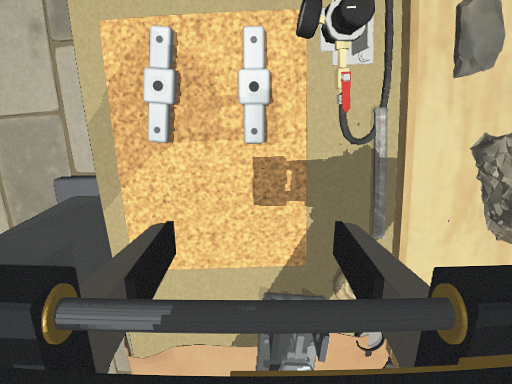

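```bash
python3 - <<'E'
from h import *
c=cap('wrist')
for nm in ['wrist','scene','side']:
    c=cap(nm)
    P=cloud(c).reshape(-1,3)
    print(nm)
    for y in np.arange(.36,.56,.02):
        r=[]
        for x in np.arange(.56,.68,.02):
            k=(P[:,0]>x)&(P[:,0]<x+.02)&(P[:,1]>y)&(P[:,1]<y+.02)&(P[:,2]<.19)
            r.append(int(P[k,2].max()*1000) if k.sum() else -1)
        print(round(y,2),r)
E
```

```text
wrist
0.36 [6, 6, 2, 39, 4, 16]
0.38 [6, 5, 2, 50, 3, 17]
0.4 [6, 6, 34, 51, 3, 3]
0.42 [6, 6, 34, 51, 5, 6]
0.44 [7, 6, 53, 90, 60, 8]
0.46 [50, 57, 93, 92, 89, 5]
0.48 [6, 57, 85, -1, -1, 4]
0.5 [3, 2, 3, 1, -1, 3]
0.52 [-1, -1, -1, -1, -1, -1]
0.54 [-1, -1, -1, -1, -1, -1]
0.56 [-1, -1, -1, -1, -1, -1]
scene
0.36 [7, 6, 5, 37, 2, 17]
0.38 [6, 7, 33, 48, 3, 13]
0.4 [6, 6, 51, 53, 2, 3]
0.42 [6, 5, 38, 52, 4, 3]
0.44 [6, 6, 52, 89, 59, -1]
0.46 [55, 55, 93, 94, 84, -1]
0.48 [23, 57, 95, 92, 59, 2]
0.5 [3, 41, 44, 55, 59, 11]
0.52 [6, 7, 38, 39, 4, 11]
0.54 [49, 36, 4, 37, 30, 7]
0.56 [53, 44, 35, 30, 28, 12]
side
0.36 [6, 6, 3, 38, 4, 16]
0.38 [6, 7, 2, 49, -1, 17]
0.4 [7, 4, 38, 51, -1, 3]
0.42 [6, 6, 39, 50, -1, 2]
0.44 [7, 5, 51, -1, -1, 2]
0.46 [53, 54, 91, 93, 58, 4]
0.48 [16, 57, 94, 92, 59, 5]
0.5 [0, 45, 40, 43, 58, 6]
0.52 [-1, 0, 39, 37, 1, 9]
0.54 [47, 27, 2, 34, 28, 4]
0.56 [49, 41, 32, 30, 30, 4]
```

Call:
{"fn": "drive_tool", "kwargs": {"moves": "100 0.2 4.5 0 0 0 0.3; 100 0.2 8.8 -2 0 0 0.3; 100 0.2 8.8 -6 0 0 0.3; 100 0.2 8.8 -10 0 0 0.3; 100 0.2 8.8 -12 0 0 0.3"}}

```text
time: 17.95
tool_pos: [0.5283, 0.4032, 0.1148]
eef_rot: [-3.138, 0.004, 1.54]
contact_force: [-0.6, -0.1, -0.1]
gripper_width: 0.0922
```

```bash
python3 - <<'E'
from h import *
for i in range(2):
    c=cap('wrist','w16.png')
    s=telemetry.sense();print(s['time'],s['tool_pos'].round(4),np.degrees(s['eef_rot']).round(2))
for r in rotors(c): print(r)
print(bore(c,s,dz=.0205-s['tool_pos'][2],r=200))
E
```

```text
18.0 [0.5274 0.4021 0.1124] [-179.66    0.34   88.21]
18.05 [0.5281 0.4028 0.115 ] [-179.74    0.26   88.2 ]
(0.6535, 0.3603, 0.0167, np.float32(90.5), 79, 52)
(0.5301, 0.4141, 0.0216, np.float32(89.3), 128, 35)
(0.424, 0.4198, 0.0215, np.float32(83.1), 127, 37)
(0.6092, 0.4745, 0.0321, np.float32(94.0), 36, 10)
(0.5843, 0.483, 0.0266, np.float32(87.7), 44, 12)
(0.6291, 0.5184, 0.0367, np.float32(98.9), 53, 28)
(array([257. , 185.6]), array([0.5305, 0.4128, 0.0205]), array([ 2.4, 10. ]))
```

View pics/w16.png

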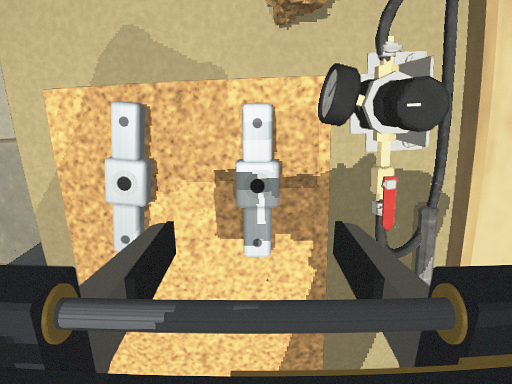

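Call:
{"fn": "drive_tool", "kwargs": {"moves": "70 0.2 0.2 -1 0 0 0; 65 0.2 0.2 -3 0 0 0; 65 0.2 0.2 -6 0 0 0; 65 0.2 0.2 -8.5 0 0 0; 65 0.2 0.2 -9.7 0 0 0"}}

```text
time: 18.55
tool_pos: [0.5315, 0.407, 0.0208]
eef_rot: [3.142, 0.0, 1.54]
contact_force: [0.1, -0.2, -0.5]
gripper_width: 0.0597
```

Call:
{"fn": "drive_tool", "kwargs": {"moves": "60 0 0 0 0 0 0; 40 0 0 0 0 0 0; 20 0 0 0 0 0 0; 20 0 0 0 0 0 0; 20 0 0 0 0 0 0"}}

```text
time: 19.05
tool_pos: [0.5314, 0.4084, 0.0232]
eef_rot: [3.14, -0.001, 1.541]
contact_force: [-1.7, -1.7, 7.0]
gripper_width: 0.0358
```

Call:
{"fn": "drive_tool", "kwargs": {"moves": "20 0 0 0.3 0 0 0; 20 0 0 2 0 0 0; 20 0 0 5 0 0 0; 20 0 -1 9 0 0 0; 20 0 -3 13 0 0 0"}}

```text
time: 19.55
tool_pos: [0.53, 0.3788, 0.1536]
eef_rot: [-3.141, -0.001, 1.543]
contact_force: [0.6, -0.5, -2.0]
gripper_width: 0.0354
```

```bash
python3 - <<'E'
from h import *
for i in range(3):
    c=cap('wrist','w17.png')
    s=telemetry.sense();print(s['time'],s['tool_pos'].round(4),np.degrees(s['eef_rot']).round(2),s['gripper_width'],s['contact_force'].round(1),bore(c,s))
E
```

```text
19.6 [0.5341 0.3765 0.1606] [ 1.7952e+02 -1.6000e-01  8.8180e+01] 0.03567993198458741 [ 1.4 -1.5  1.5] (array([253.9, 237.7]), array([0.531 , 0.3877, 0.1621]), array([-3. , 11.1]))
19.65 [0.5345 0.3773 0.1583] [179.49  -0.23  88.11] 0.03570426630297998 [ 0.5 -0.1 -1.7] (array([253.9, 237.8]), array([0.5351, 0.3814, 0.1598]), array([0.6, 4.1]))
19.7 [0.5332 0.3773 0.1554] [ 1.7967e+02 -1.5000e-01  8.8140e+01] 0.03536345019129247 [ 0.8  0.2 -2.9] (array([253.9, 237.7]), array([0.5354, 0.382 , 0.1569]), array([2.2, 4.7]))
```

View pics/w17.png

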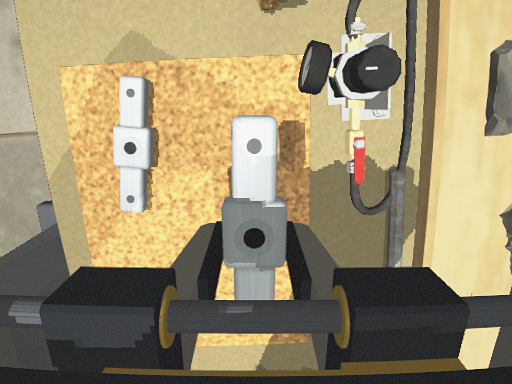

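Call:
{"fn": "drive_tool", "kwargs": {"moves": "20 0.5 -4 1 0 0 -1; 20 1 -8.5 2 0 0 -2; 20 1.5 -13 2 0 0 -3; 20 2 -17.5 2 0 0 -4; 20 2.5 -22 2 0 0 -4.6"}}

```text
time: 20.2
tool_pos: [0.5552, 0.1559, 0.1705]
eef_rot: [-3.14, 0.001, 1.46]
contact_force: [0.9, -0.7, -1.0]
gripper_width: 0.0356
```

Call:
{"fn": "drive_tool", "kwargs": {"moves": "20 0.2 -4 0 0 0 0; 20 0.5 -8 0 0 0 0; 20 0.7 -12 0 0 0 0; 20 0.7 -14.5 0 0 0 0; 20 0.7 -14.5 0 0 0 0"}}

```text
time: 20.7
tool_pos: [0.5624, 0.0075, 0.17]
eef_rot: [-3.139, 0.003, 1.454]
contact_force: [0.2, -0.1, -2.3]
gripper_width: 0.0354
```

Call:
{"fn": "drive_tool", "kwargs": {"moves": "20 0 0 -1 0 0 0; 20 0 0 -2 0 0 0; 20 0 0 -3 0 0 0; 20 0 0 -3 0 0 0; 20 0 0 -3 0 0 0"}}

```text
time: 21.2
tool_pos: [0.5627, 0.0135, 0.141]
eef_rot: [-3.141, -0.0, 1.462]
contact_force: [0.5, 1.1, -2.6]
gripper_width: 0.0354
```

```bash
python3 - <<'E'
from h import *
for i in range(4):
    c=cap('wrist','w18.png')
    s=telemetry.sense();print(s['time'],s['tool_pos'].round(4),np.degrees(s['eef_rot']).round(2),s['gripper_width'],s['contact_force'].round(1),bore(c,s,-.003))
E
```

```text
21.25 [0.5631 0.0133 0.1414] [-1.7999e+02 -2.0000e-02  8.3730e+01] 0.03545952654091415 [ 0.7  0.7 -1.6] (array([253.9, 237.8]), array([0.5638, 0.0176, 0.1384]), array([0.8, 4.3]))
21.3 [0.5633 0.0131 0.1417] [ 1.7997e+02 -1.0000e-02  8.3710e+01] 0.03552138077519188 [ 1.3  0.1 -2.4] (array([253.9, 237.8]), array([0.5642, 0.0173, 0.1387]), array([0.9, 4.2]))
21.35 [0.5634 0.0129 0.1419] [ 1.7996e+02 -1.0000e-02  8.3700e+01] 0.03547424898145472 [-0.7 -0.5 -2.5] (array([253.9, 237.7]), array([0.5644, 0.0171, 0.1389]), array([1. , 4.2]))
21.4 [0.5633 0.0127 0.1419] [179.95  -0.    83.68] 0.03545662984571394 [-0.5 -0.1 -1.6] (array([253.9, 237.7]), array([0.5644, 0.0169, 0.1389]), array([1.1, 4.1]))
```

View pics/w18.png

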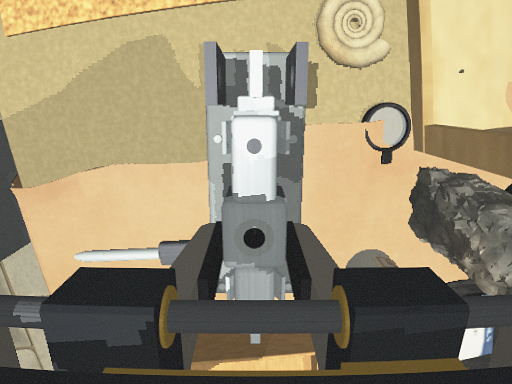

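Call:
{"fn": "drive_tool", "kwargs": {"moves": "20 0 -0.8 -1 0 0 0; 20 0 -0.8 -2.5 0 0 0; 20 0 -0.8 -4 0 0 0; 20 0 -0.8 -4 0 0 0; 20 0 -0.8 -4 0 0 0"}}

```text
time: 21.9
tool_pos: [0.5625, 0.0048, 0.1007]
eef_rot: [-3.14, -0.0, 1.461]
contact_force: [0.1, 0.3, -2.2]
gripper_width: 0.0356
```

```bash
python3 - <<'E'
from h import *
for i in range(2):
    c=cap('wrist','w19.png')
    s=telemetry.sense();print(s['time'],s['tool_pos'].round(4),np.degrees(s['eef_rot']).round(2),s['gripper_width'],s['contact_force'].round(1),bore(c,s,-.003))
E
```

```text
21.95 [0.5631 0.0049 0.1013] [-1.7998e+02 -2.0000e-02  8.3690e+01] 0.03561549050795907 [-0.5 -0.4 -2. ] (array([253.9, 237.7]), array([0.5637, 0.0091, 0.0983]), array([0.6, 4.1]))
22.0 [0.5634 0.0049 0.1017] [ 1.7997e+02 -2.0000e-02  8.3690e+01] 0.035713180976690725 [-0.2 -0.  -1.4] (array([253.9, 237.7]), array([0.5642, 0.0091, 0.0987]), array([0.8, 4.1]))
```

View pics/w19.png

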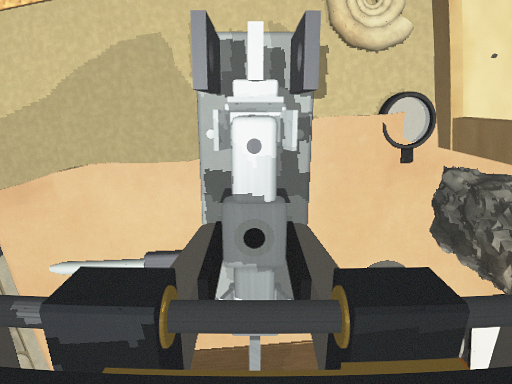

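Aligned; lower gently.

Call:
{"fn": "drive_tool", "kwargs": {"moves": "20 0 0 -0.2 0 0 0; 20 0 0 -0.4 0 0 0; 20 0 0 -0.5 0 0 0; 20 0 0 -0.5 0 0 0; 20 0 0 -0.5 0 0 0"}}

```text
time: 22.5
tool_pos: [0.5631, 0.0045, 0.0966]
eef_rot: [3.141, 0.0, 1.46]
contact_force: [0.1, 0.1, -1.7]
gripper_width: 0.0355
```

Call:
{"fn": "drive_tool", "kwargs": {"moves": "20 0 0 -0.1 0 0 0; 20 0 0 -0.2 0 0 0; 20 0 0 -0.2 0 0 0; 20 0 0 -0.2 0 0 0; 20 0 0 -0.2 0 0 0"}}

```text
time: 23.0
tool_pos: [0.5631, 0.0046, 0.0945]
eef_rot: [3.142, 0.0, 1.46]
contact_force: [0.5, 0.1, -2.3]
gripper_width: 0.0354
```

Call:
{"fn": "drive_tool", "kwargs": {"moves": "20 0 0 -0.1 0 0 0; 20 0 0 -0.1 0 0 0; 20 0 0 -0.2 0 0 0; 20 0 0 -0.2 0 0 0; 20 0 0 -0.2 0 0 0"}}

```text
time: 23.5
tool_pos: [0.563, 0.0046, 0.0931]
eef_rot: [3.141, 0.0, 1.46]
contact_force: [-2.6, -0.7, 5.6]
gripper_width: 0.0352
```

Call:
{"fn": "drive_tool", "kwargs": {"moves": "60 0 0 0 0 0 0; 70 0 0 0 0 0 0; 70 0 0 0 0 0 0; 70 0 0 1 0 0 0; 70 0 0 4 0 0 0"}}

```text
time: 24.0
tool_pos: [0.5612, 0.0044, 0.1311]
eef_rot: [-3.136, 0.0, 1.461]
contact_force: [-0.0, -0.4, 0.4]
gripper_width: 0.0643
```

Call:
{"fn": "drive_tool", "kwargs": {"moves": "75 0 0 4 0 0 0; 75 0 0 8 0 0 0; 75 0 0 9 0 0 0; 75 0 0 9 0 0 0; 75 0 0 9 0 0 0"}}

```text
time: 24.5
tool_pos: [0.5624, 0.0042, 0.2218]
eef_rot: [-3.14, 0.001, 1.46]
contact_force: [-0.3, 0.4, -1.4]
gripper_width: 0.0684
```

```bash
python3 - <<'E'
from h import *
for i in range(3):
    c=cap('wrist','w20.png');s=telemetry.sense();print(s['time'],s['tool_pos'].round(4),tilt(c))
c=cap('scene');print(tilt(c));cv2.imwrite('pics/s20.png',cv2.resize(c['color'][150:260,180:330,::-1],None,fx=4,fy=4,interpolation=cv2.INTER_CUBIC))
E
```

```text
24.55 [0.5621 0.0042 0.2211] (array([-0.0081,  0.0917]), [969, 757], [969], (np.float64(0.092), np.float64(0.0914)))
24.6 [0.562  0.0043 0.2209] (array([-0.0082,  0.0916]), [977, 778], [977], (np.float64(0.092), np.float64(0.0913)))
24.65 [0.5621 0.0044 0.2209] (array([-0.0078,  0.0916]), [976, 775], [976], (np.float64(0.092), np.float64(0.0913)))
(array([-0.0133,  0.0913]), [75, 61], [75], (np.float64(0.0917), np.float64(0.0903)))
```

View pics/w20.png

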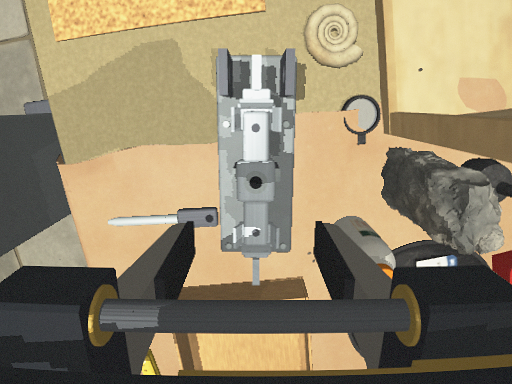

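View pics/s20.png

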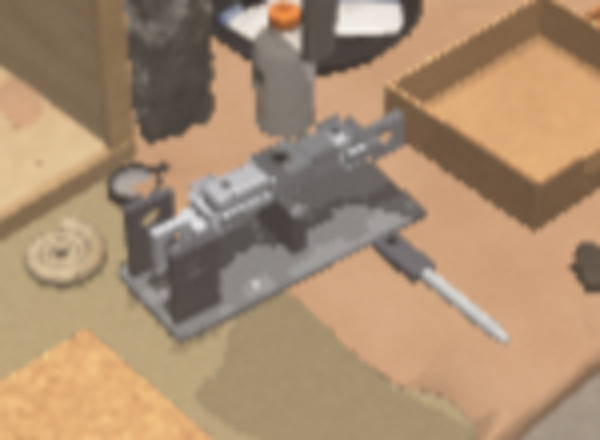

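Call:
{"fn": "drive_tool", "kwargs": {"moves": "75 0.2 0.45 -3 0 0 0; 75 0.2 0.45 -7 0 0 0; 75 0.2 0.45 -11 0 0 0; 75 0.2 0.45 -13.2 0 0 0; 75 0.2 0.45 -13.2 0 0 0"}}

```text
time: 25.2
tool_pos: [0.562, 0.009, 0.0865]
eef_rot: [-3.134, 0.0, 1.461]
contact_force: [-0.9, 0.1, 0.2]
gripper_width: 0.0688
```

```bash
python3 - <<'E'
from h import *
for i in range(2):
    c=cap('wrist','w21.png')
    s=telemetry.sense();print(s['time'],s['tool_pos'].round(4),np.degrees(s['eef_rot']).round(2),s['gripper_width'],s['contact_force'].round(1),bore(c,s,.002))
E
```

```text
25.25 [0.5637 0.0094 0.0888] [-1.7976e+02 -1.0000e-02  8.3700e+01] 0.06900378724714167 [-0.8  0.1  0.7] (array([256.9, 250. ]), array([0.5643, 0.0088, 0.0908]), array([ 0.6, -0.6]))
25.3 [0.5649 0.0095 0.0903] [-1.7994e+02 -3.0000e-02  8.3690e+01] 0.06875560460744937 [1.3 0.3 1.1] (array([253.9, 249.1]), array([0.5644, 0.0096, 0.0923]), array([-0.5,  0.1]))
```

Call:
{"fn": "drive_tool", "kwargs": {"moves": "45 0 0 -0.2 0 0 0; 20 0 0 -0.2 0 0 0; 20 0 0 -0.2 0 0 0; 20 0 0 -0.2 0 0 0; 20 0 0 -0.2 0 0 0"}}

```text
time: 25.8
tool_pos: [0.5649, 0.009, 0.0891]
eef_rot: [-3.142, 0.0, 1.46]
contact_force: [-1.9, -0.8, 4.3]
gripper_width: 0.0358
```

Call:
{"fn": "drive_tool", "kwargs": {"moves": "20 0 0 0.5 0 0 0; 20 0 0 2 0 0 0; 20 0 0 4 0 0 0; 20 0 0 6 0 0 0; 20 0 0 8 0 0 0"}}

```text
time: 26.3
tool_pos: [0.5651, 0.0091, 0.1702]
eef_rot: [3.141, -0.0, 1.46]
contact_force: [0.6, -0.9, -1.4]
gripper_width: 0.0358
```

Call:
{"fn": "drive_tool", "kwargs": {"moves": "20 -0.5 -4.5 0 0 0 1; 20 -1 -9 0 0 0 2; 20 -1.5 -13.5 0 0 0 3; 20 -2 -18 0 0 0 4; 20 -2 -22.5 0 0 0 5"}}

```text
time: 26.8
tool_pos: [0.5443, -0.2179, 0.1697]
eef_rot: [3.141, 0.001, 1.548]
contact_force: [1.2, 0.0, -2.2]
gripper_width: 0.0357
```

Call:
{"fn": "drive_tool", "kwargs": {"moves": "20 -0.2 -4.5 0 0 0 1; 20 -0.4 -9 0 0 0 1.5; 20 -0.6 -13.5 0 0 0 1.5; 20 -0.8 -18 0 0 0 1.5; 20 -0.8 -23.3 0 0 0 1.5"}}

```text
time: 27.3
tool_pos: [0.5368, -0.4473, 0.1698]
eef_rot: [3.141, -0.0, 1.575]
contact_force: [0.6, 0.3, -1.8]
gripper_width: 0.0351
```

Call:
{"fn": "drive_tool", "kwargs": {"moves": "20 0 0 0 0 0 0; 20 0 0 -1 0 0 0; 20 0 0 -2 0 0 0; 20 0 0 -2 0 0 0; 20 0 0 -2 0 0 0"}}

```text
time: 27.8
tool_pos: [0.5374, -0.4443, 0.1482]
eef_rot: [-3.141, -0.001, 1.576]
contact_force: [-0.7, -0.2, -1.9]
gripper_width: 0.0358
```

```bash
python3 - <<'E'
from h import *
for i in range(2):
    c=cap('wrist','w22.png')
    s=telemetry.sense();print(s['time'],s['tool_pos'].round(4),np.degrees(s['eef_rot']).round(2),s['gripper_width'],s['contact_force'].round(1),bore(c,s,.002))
E
```

```text
27.85 [ 0.5376 -0.4448  0.1487] [ 1.7999e+02 -1.0000e-02  9.0270e+01] 0.035573043767761436 [ 0.9 -0.7 -1.6] (array([253.8, 248.2]), array([ 0.5381, -0.4441,  0.1507]), array([0.5, 0.7]))
27.9 [ 0.5376 -0.4451  0.149 ] [1.7997e+02 1.0000e-02 9.0250e+01] 0.035365070538277504 [-0.7 -0.3 -1.6] (array([253.8, 248.1]), array([ 0.5383, -0.4446,  0.151 ]), array([0.7, 0.5]))
```

View pics/w22.png

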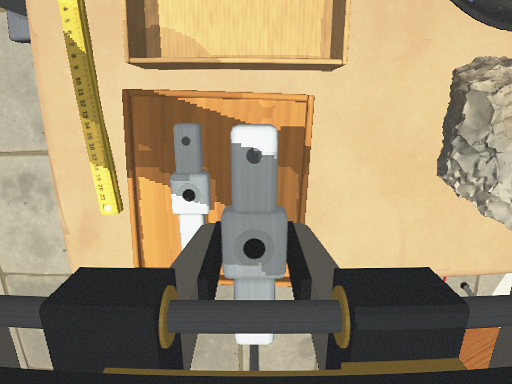

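```bash
python3 - <<'E'
from h import *
c=cap('wrist')
print(onplane(c,[(314,97),(124,90),(307,97),(305,200),(137,265),(304,250)],.017).round(4))
print('A bore',onplane(c,[(188.5,195)],.024))
E
```

```text
[[ 0.5913 -0.3628  0.017 ]
 [ 0.4228 -0.3566  0.017 ]
 [ 0.5851 -0.3629  0.017 ]
 [ 0.5874 -0.4579  0.017 ]
 [ 0.419  -0.5281  0.017 ]
 [ 0.5889 -0.5101  0.017 ]]
A bore [[ 0.47766454 -0.45132186  0.024     ]]
```

Call:
{"fn": "drive_tool", "kwargs": {"moves": "20 0.4 -0.3 -3 0 0 0; 20 0.4 -0.3 -6.5 0 0 0; 20 0.4 -0.3 -10 0 0 0; 20 0.4 -0.3 -12.2 0 0 0; 20 0.4 -0.3 -12.2 0 0 0"}}

```text
time: 28.45
tool_pos: [0.5402, -0.4481, 0.0243]
eef_rot: [-3.139, -0.002, 1.574]
contact_force: [-0.5, -0.6, -0.8]
gripper_width: 0.0359
```

Call:
{"fn": "drive_tool", "kwargs": {"moves": "20 0 0 -0.1 0 0 0; 20 0 0 -0.2 0 0 0; 20 0 0 -0.3 0 0 0; 20 0 0 -0.3 0 0 0; 20 0 0 -0.3 0 0 0"}}

```text
time: 28.95
tool_pos: [0.5411, -0.4492, 0.0241]
eef_rot: [3.141, 0.001, 1.574]
contact_force: [-0.4, -0.7, -1.9]
gripper_width: 0.0357
```

Call:
{"fn": "drive_tool", "kwargs": {"moves": "20 0 0 -0.1 0 0 0; 20 0 0 -0.2 0 0 0; 20 0 0 -0.2 0 0 0; 20 0 0 -0.2 0 0 0; 20 0 0 -0.2 0 0 0"}}

```text
time: 29.45
tool_pos: [0.5411, -0.4491, 0.0216]
eef_rot: [3.142, 0.0, 1.574]
contact_force: [0.5, -0.2, -1.7]
gripper_width: 0.0355
```

Call:
{"fn": "drive_tool", "kwargs": {"moves": "20 0 0 -0.1 0 0 0; 20 0 0 -0.1 0 0 0; 20 0 0 -0.1 0 0 0; 42 0 0 -0.1 0 0 0; 46 0 0 -0.1 0 0 0"}}

```text
time: 29.95
tool_pos: [0.5413, -0.449, 0.0206]
eef_rot: [3.141, 0.0, 1.574]
contact_force: [-0.1, -0.0, 0.2]
gripper_width: 0.0422
```

Call:
{"fn": "drive_tool", "kwargs": {"moves": "46 0 0 0 0 0 0; 46 0 0 2 0 0 0; 46 0 0 6 0 0 0; 80 0 3 10 0 0 0; 100 0 8 14 0 0 0"}}

```text
time: 30.45
tool_pos: [0.5414, -0.3815, 0.1554]
eef_rot: [3.139, 0.003, 1.57]
contact_force: [-0.0, 0.6, 0.5]
gripper_width: 0.0561
```

Call:
{"fn": "drive_tool", "kwargs": {"moves": "100 0 4.5 2 0 0 0; 100 0 9 3 0 0 0; 100 -1 13.5 4 0 0 0; 100 -2 18 4 0 0 0; 100 -3 22.5 4 0 0 0"}}

```text
time: 30.95
tool_pos: [0.511, -0.153, 0.1936]
eef_rot: [3.139, 0.002, 1.574]
contact_force: [0.9, -0.3, -0.1]
gripper_width: 0.0916
```

```bash
python3 - <<'E'
from h import *
s=telemetry.sense();print(s['time'],s['tool_pos'].round(4),np.degrees(s['eef_rot']).round(2),s['qpos'].round(2))
c=cap('scene','s23.png')
for r in rotors(c): print(r)
E
```

```text
30.95 [ 0.511  -0.153   0.1936] [1.7987e+02 9.0000e-02 9.0190e+01] [ 0.83  0.42 -0.75  1.88  0.35  0.97 -0.07]
(0.4175, 0.4192, 0.0205, np.float32(87.9), 130, 40)
```

View pics/s23.png

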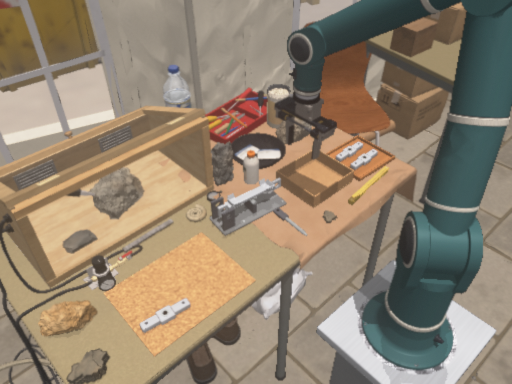

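Call:
{"fn": "drive_tool", "kwargs": {"moves": "100 -0.5 4.5 1 0 0 -1; 100 -1 9 2 0 0 -2; 100 -1.5 13.5 2 0 0 -3; 100 -2 18 2 0 0 -4; 100 -3 22.5 2 0 0 -5"}}

```text
time: 31.5
tool_pos: [0.4814, 0.0718, 0.2133]
eef_rot: [3.139, 0.0, 1.486]
contact_force: [0.8, 0.6, 0.9]
gripper_width: 0.092
```

Call:
{"fn": "drive_tool", "kwargs": {"moves": "100 -1 4.5 0 0 0 -1; 100 -2 9 0 0 0 -2; 100 -3 13.5 0 0 0 -2.5; 100 -4 18 0 0 0 -2.5; 100 -5 22.5 0 0 0 -2.5"}}

```text
time: 32.0
tool_pos: [0.4308, 0.2969, 0.2131]
eef_rot: [3.14, -0.0, 1.443]
contact_force: [1.1, 0.5, 0.1]
gripper_width: 0.0921
```

Call:
{"fn": "drive_tool", "kwargs": {"moves": "100 -0.5 4.5 0 0 0 0; 100 -0.5 8 -2 0 0 0; 100 -0.5 10 -5 0 0 0; 100 -0.5 10 -6 0 0 0; 100 -0.5 10 -6 0 0 0"}}

```text
time: 32.5
tool_pos: [0.4254, 0.3942, 0.151]
eef_rot: [-3.14, 0.002, 1.444]
contact_force: [0.7, -0.4, 0.1]
gripper_width: 0.0921
```

```bash
python3 - <<'E'
from h import *
for i in range(3):
    c=cap('wrist','w24.png')
    s=telemetry.sense();print(s['time'],s['tool_pos'].round(4),np.degrees(s['eef_rot']).round(2),bore(c,s,dz=.0205-s['tool_pos'][2],r=200))
for r in rotors(c): print(r)
print(s['qpos'].round(2))
E
```

```text
32.55 [0.4262 0.3941 0.1521] [-1.800e+02  7.000e-02  8.264e+01] None
32.6 [0.4268 0.3942 0.1528] [179.94   0.    82.59] None
32.65 [0.4271 0.3943 0.1533] [ 1.7989e+02 -4.0000e-02  8.2570e+01] None
(0.6563, 0.3369, 0.0184, np.float32(92.0), 124, 47)
(0.4219, 0.4196, 0.0216, np.float32(83.0), 127, 35)
(0.5848, 0.4813, 0.0291, np.float32(95.9), 45, 22)
(0.6219, 0.5166, 0.0373, np.float32(89.3), 31, 15)
[-0.22  0.58 -0.78  1.8   0.49  0.97 -1.34]
```

View pics/w24.png

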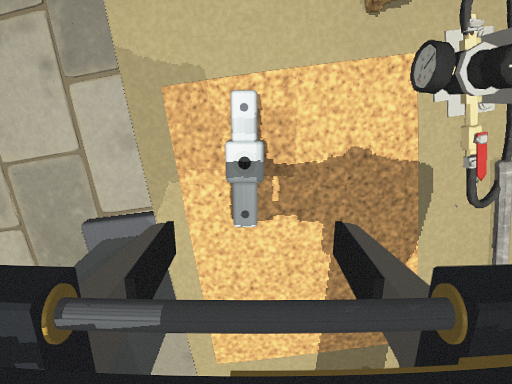

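Call:
{"fn": "drive_tool", "kwargs": {"moves": "85 -0.45 2.4 -2 0 0 0.3; 80 -0.45 2.4 -5 0 0 0.3; 75 -0.45 2.4 -9 0 0 0.3; 75 -0.45 2.4 -11 0 0 0.3; 75 -0.45 2.4 -11 0 0 0.3"}}

```text
time: 33.15
tool_pos: [0.4216, 0.4168, 0.0404]
eef_rot: [-3.14, 0.003, 1.446]
contact_force: [-0.3, 0.3, -0.8]
gripper_width: 0.069
```

```bash
python3 - <<'E'
from h import *
for i in range(3):
    c=cap('wrist','w25.png')
    s=telemetry.sense();print(s['time'],s['tool_pos'].round(4),np.degrees(s['eef_rot']).round(2),bore(c,s,dz=.0205-s['tool_pos'][2],r=200))
E
```

```text
33.2 [0.4222 0.4182 0.0422] [1.800e+02 3.000e-02 8.288e+01] (array([252.5, 230.7]), array([0.4216, 0.4181, 0.0205]), array([-0.7, -0.2]))
33.25 [0.4226 0.4192 0.0434] [ 1.7992e+02 -8.0000e-02  8.2890e+01] (array([251.8, 232. ]), array([0.4215, 0.418 , 0.0205]), array([-1.1, -1.2]))
33.3 [0.4228 0.4197 0.0439] [ 1.7988e+02 -1.4000e-01  8.2900e+01] (array([251.3, 232.9]), array([0.4215, 0.418 , 0.0205]), array([-1.3, -1.6]))
```

View pics/w25.png

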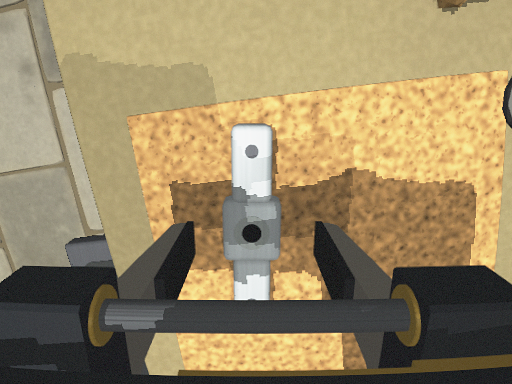

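Call:
{"fn": "drive_tool", "kwargs": {"moves": "75 -0.1 -0.2 -1.5 0 0 0; 75 -0.1 -0.2 -2.7 0 0 0; 75 -0.1 -0.2 -2.7 0 0 0; 75 -0.1 -0.2 -2.7 0 0 0; 60 -0.1 -0.2 -2.7 0 0 0"}}

```text
time: 33.8
tool_pos: [0.4206, 0.417, 0.0145]
eef_rot: [3.142, 0.0, 1.448]
contact_force: [0.5, 0.7, 1.2]
gripper_width: 0.0629
```

Call:
{"fn": "drive_tool", "kwargs": {"moves": "40 0 0 0 0 0 0; 20 0 0 0 0 0 0; 20 0 0 0 0 0 0; 20 0 0 0 0 0 0; 20 0 0 0 0 0 0"}}

```text
time: 34.3
tool_pos: [0.4204, 0.4169, 0.0146]
eef_rot: [-3.141, 0.0, 1.448]
contact_force: [0.7, 0.7, -1.7]
gripper_width: 0.0359
```

Call:
{"fn": "drive_tool", "kwargs": {"moves": "20 0 0 0.5 0 0 0; 20 0 0 3 0 0 0; 20 0 0 7 0 0 0; 20 1 -3 11 0 0 0; 20 2 -7 14 0 0 0"}}

```text
time: 34.8
tool_pos: [0.4396, 0.3503, 0.156]
eef_rot: [3.141, -0.003, 1.452]
contact_force: [0.9, 0.2, -2.2]
gripper_width: 0.0357
```

Call:
{"fn": "drive_tool", "kwargs": {"moves": "20 1.5 -4.5 0 0 0 0; 20 3 -9 0 0 0 0; 20 4.5 -13.5 0 0 0 0; 20 6 -18 0 0 0 0; 20 7.5 -22.5 0 0 0 0"}}

```text
time: 35.3
tool_pos: [0.5152, 0.1215, 0.1538]
eef_rot: [3.141, 0.0, 1.448]
contact_force: [0.9, 0.3, -2.7]
gripper_width: 0.0354
```

```bash
python3 - <<'E'
from h import *
for i in range(4):
    c=cap('wrist','w26.png')
    s=telemetry.sense();print(s['time'],s['tool_pos'].round(4),np.degrees(s['eef_rot']).round(2),s['gripper_width'],bore(c,s))
E
```

```text
35.35 [0.5183 0.1114 0.1529] [179.96   0.41  82.32] 0.03555288292922071 (array([253.9, 249.6]), array([0.5156, 0.12  , 0.1544]), array([-2.7,  8.6]))
35.4 [0.5172 0.115  0.1529] [180.     0.27  82.29] 0.03568718083650465 (array([253.9, 249.7]), array([0.5188, 0.1103, 0.1544]), array([ 1.6, -4.7]))
35.45 [0.516  0.1192 0.1532] [-1.7998e+02  1.1000e-01  8.2530e+01] 0.0356349538692751 (array([253.8, 249.6]), array([0.5176, 0.1141, 0.1547]), array([ 1.7, -5.1]))
35.5 [0.5152 0.1222 0.1535] [-1.7997e+02  1.0000e-02  8.2780e+01] 0.03599023647484329 (array([253.8, 249.6]), array([0.5165, 0.1183, 0.155 ]), array([ 1.3, -3.9]))
```

View pics/w26.png

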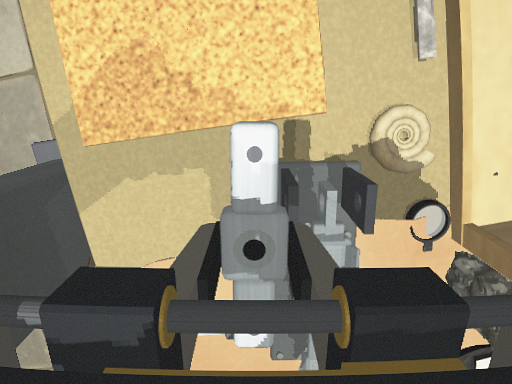

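Call:
{"fn": "drive_tool", "kwargs": {"moves": "20 2 -4.5 0 0 0 0.5; 20 4 -9 0 0 0 0.6; 20 4.9 -11.2 -1 0 0 0.6; 20 4.9 -11.2 -2.5 0 0 0.6; 20 4.9 -11.2 -2.5 0 0 0.6"}}

```text
time: 36.0
tool_pos: [0.5622, 0.0132, 0.1267]
eef_rot: [-3.137, -0.001, 1.46]
contact_force: [-1.1, 1.4, -2.4]
gripper_width: 0.0357
```

Call:
{"fn": "drive_tool", "kwargs": {"moves": "20 0 0 -1 0 0 0; 20 0 0 -2 0 0 0; 20 0 0 -2.5 0 0 0; 20 0 0 -2.5 0 0 0; 20 0 0 -2.5 0 0 0"}}

```text
time: 36.5
tool_pos: [0.5642, 0.012, 0.1037]
eef_rot: [3.142, -0.0, 1.459]
contact_force: [-0.1, -0.2, -2.0]
gripper_width: 0.0355
```

```bash
python3 - <<'E'
from h import *
for i in range(3):
    c=cap('wrist','w27.png')
    s=telemetry.sense();print(s['time'],s['tool_pos'].round(4),np.degrees(s['eef_rot']).round(2),s['gripper_width'],bore(c,s,.0035))
E
```

```text
36.55 [0.5644 0.0119 0.1039] [ 1.7997e+02 -1.0000e-02  8.3590e+01] 0.035666818329646015 (array([253.8, 249.6]), array([0.5648, 0.0121, 0.1074]), array([0.4, 0.2]))
36.6 [0.5645 0.0118 0.104 ] [179.96  -0.    83.57] 0.03590858327640402 (array([253.8, 249.6]), array([0.565 , 0.0119, 0.1075]), array([0.5, 0.1]))
36.65 [0.5645 0.0117 0.104 ] [179.95  -0.    83.56] 0.035698266601958024 (array([253.8, 249.6]), array([0.5651, 0.0117, 0.1075]), array([0.6, 0. ]))
```

View pics/w27.png

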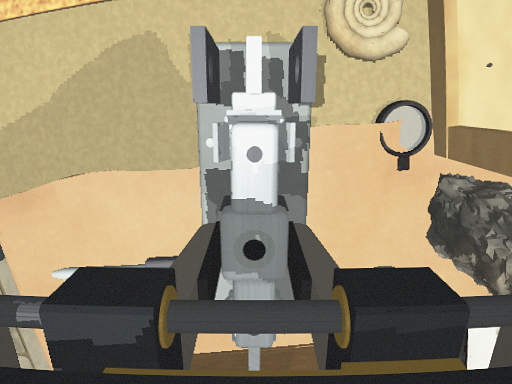

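Call:
{"fn": "drive_tool", "kwargs": {"moves": "20 -0.05 -0.25 -0.3 0 0 0; 20 -0.05 -0.25 -0.8 0 0 0; 20 -0.05 -0.25 -1.2 0 0 0; 20 -0.05 -0.25 -1.4 0 0 0; 20 -0.05 -0.25 -1.4 0 0 0"}}

```text
time: 37.15
tool_pos: [0.5633, 0.0091, 0.0891]
eef_rot: [-3.141, 0.0, 1.459]
contact_force: [0.2, -0.2, -2.9]
gripper_width: 0.0361
```

Call:
{"fn": "drive_tool", "kwargs": {"moves": "20 0 0 -0.1 0 0 0; 20 0 0 -0.2 0 0 0; 20 0 0 -0.2 0 0 0; 20 0 0 -0.2 0 0 0; 20 0 0 -0.2 0 0 0"}}

```text
time: 37.65
tool_pos: [0.5637, 0.0091, 0.0877]
eef_rot: [3.141, 0.0, 1.459]
contact_force: [-0.6, -0.6, -3.0]
gripper_width: 0.0357
```

Call:
{"fn": "drive_tool", "kwargs": {"moves": "20 0 0 -0.1 0 0 0; 20 0 0 -0.2 0 0 0; 20 0 0 -0.2 0 0 0; 20 0 0 -0.2 0 0 0; 20 0 0 -0.2 0 0 0"}}

```text
time: 38.15
tool_pos: [0.5636, 0.0091, 0.0856]
eef_rot: [3.142, -0.0, 1.459]
contact_force: [-0.7, 0.3, -2.1]
gripper_width: 0.0358
```

Call:
{"fn": "drive_tool", "kwargs": {"moves": "20 0 0 -0.1 0 0 0; 20 0 0 -0.15 0 0 0; 20 0 0 -0.15 0 0 0; 20 0 0 -0.15 0 0 0; 20 0 0 -0.15 0 0 0"}}

```text
time: 38.65
tool_pos: [0.5638, 0.0091, 0.0845]
eef_rot: [3.141, 0.0, 1.459]
contact_force: [-2.3, -0.4, 3.9]
gripper_width: 0.0357
```

Contact. Release, lift.

Call:
{"fn": "drive_tool", "kwargs": {"moves": "60 0 0 0 0 0 0; 70 0 0 0 0 0 0; 70 0 0 0 0 0 0; 70 0 0 1 0 0 0; 70 0 0 4 0 0 0"}}

```text
time: 39.15
tool_pos: [0.5618, 0.0089, 0.1227]
eef_rot: [-3.137, 0.0, 1.459]
contact_force: [0.7, 0.1, -0.0]
gripper_width: 0.0647
```

Call:
{"fn": "drive_tool", "kwargs": {"moves": "75 0 0 4 0 0 0; 75 0 0 8 0 0 0; 75 0 0 9 0 0 0; 75 0 0 9 0 0 0; 75 0 0 9 0 0 0"}}

```text
time: 39.65
tool_pos: [0.563, 0.0087, 0.2133]
eef_rot: [-3.141, 0.001, 1.458]
contact_force: [-1.0, -0.8, 0.1]
gripper_width: 0.0692
```

```bash
python3 - <<'E'
from h import *
for i in range(3):
    c=cap('wrist','w28.png');s=telemetry.sense();print(s['time'],s['tool_pos'].round(4),tilt(c),bore(c,s,.091-s['tool_pos'][2],200))
c=cap('scene');print(tilt(c));cv2.imwrite('pics/s28.png',cv2.resize(c['color'][150:260,180:330,::-1],None,fx=4,fy=4,interpolation=cv2.INTER_CUBIC))
E
```

```text
39.7 [0.5627 0.0087 0.2128] (array([-0.109 ,  0.0917]), [988, 753], [988], (np.float64(0.0962), np.float64(0.087))) (array([254.8, 183.4]), array([0.565 , 0.0143, 0.091 ]), array([2.2, 5.6]))
39.75 [0.5626 0.0088 0.2125] (array([-0.11  ,  0.0917]), [1027, 728], [1027], (np.float64(0.0963), np.float64(0.0868))) (array([255.3, 183.6]), array([0.565 , 0.0142, 0.091 ]), array([2.4, 5.4]))
39.8 [0.5627 0.0089 0.2125] (array([-0.1093,  0.0918]), [1031, 744], [1031], (np.float64(0.0962), np.float64(0.0869))) (array([255.6, 183.6]), array([0.5651, 0.0144, 0.091 ]), array([2.4, 5.5]))
(array([-0.1056,  0.0908]), [70, 63], [70], (np.float64(0.095), np.float64(0.0866)))
```

View pics/w28.png

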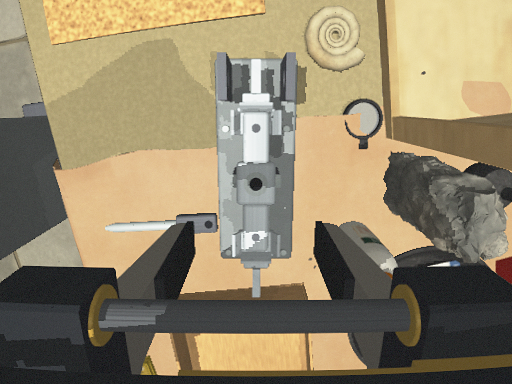

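View pics/s28.png

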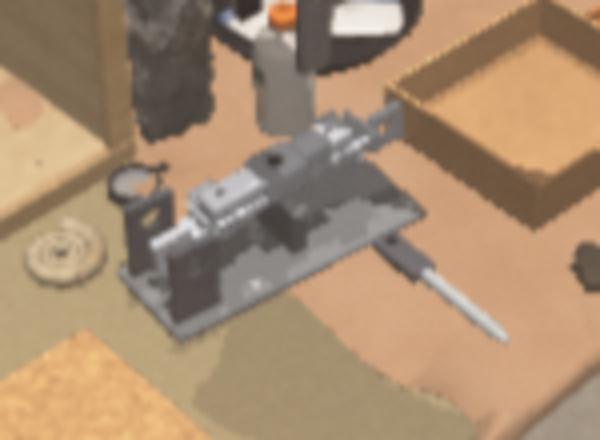

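Call:
{"fn": "drive_tool", "kwargs": {"moves": "75 0.15 0.4 -3 0 0 0; 75 0.15 0.4 -7 0 0 0; 75 0.15 0.4 -11 0 0 0; 75 0.15 0.4 -12.3 0 0 0; 75 0.15 0.4 -12.3 0 0 0"}}

```text
time: 40.35
tool_pos: [0.5637, 0.0133, 0.0891]
eef_rot: [-3.137, -0.0, 1.459]
contact_force: [0.3, -0.2, 0.6]
gripper_width: 0.0689
```

Call:
{"fn": "drive_tool", "kwargs": {"moves": "75 0 0 0 0 0 0; 60 0 0 0 0 0 0; 40 0 0 0 0 0 0; 20 0 0 0 0 0 0; 20 0 0 0 0 0 0"}}

```text
time: 40.85
tool_pos: [0.5655, 0.0129, 0.0918]
eef_rot: [3.14, 0.0, 1.458]
contact_force: [-0.5, -0.1, 1.1]
gripper_width: 0.0391
```

Call:
{"fn": "drive_tool", "kwargs": {"moves": "20 0 0 0 0 0 0; 20 0 0 1 0 0 0; 20 0 0 3 0 0 0; 20 0 0 6 0 0 0; 20 0 0 9 0 0 0"}}

```text
time: 41.35
tool_pos: [0.5646, 0.0132, 0.1819]
eef_rot: [-3.14, -0.0, 1.459]
contact_force: [0.1, 0.2, -1.5]
gripper_width: 0.0357
```

```bash
python3 - <<'E'
from h import *
for i in range(2):
    c=cap('wrist','w29.png')
    s=telemetry.sense();print(s['time'],s['tool_pos'].round(4),np.degrees(s['eef_rot']).round(2),s['gripper_width'],s['contact_force'].round(1),bore(c,s,.0015))
E
```

```text
41.4 [0.5676 0.014  0.1871] [ 1.7961e+02 -5.0000e-02  8.3600e+01] 0.035638084753404825 [1.8 0.3 1.8] (array([253.9, 244.5]), array([0.5657, 0.0175, 0.1886]), array([-1.9,  3.5]))
41.45 [0.5676 0.0139 0.1852] [ 1.7959e+02 -5.0000e-02  8.3580e+01] 0.03564117740677236 [ 0.5  0.5 -3. ] (array([253.9, 244.4]), array([0.5684, 0.0151, 0.1867]), array([0.8, 1.2]))
```

View pics/w29.png

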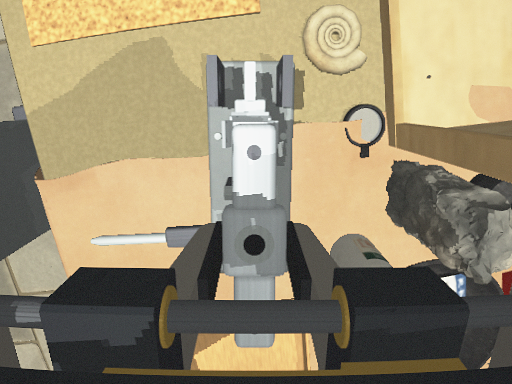

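Call:
{"fn": "drive_tool", "kwargs": {"moves": "20 -1 -4 0 0 0 1; 20 -2 -9 0 0 0 3; 20 -3 -14 0 0 0 5; 20 -4 -19 0 0 0 7; 20 -4 -23 0 0 0 7"}}

```text
time: 41.95
tool_pos: [0.5227, -0.2198, 0.1799]
eef_rot: [-3.139, 0.0, 1.58]
contact_force: [1.0, 0.5, -2.8]
gripper_width: 0.0357
```

Call:
{"fn": "drive_tool", "kwargs": {"moves": "20 0 -2.6 0 0 0 0; 20 0 -2.6 -3 0 0 0; 20 0 -2.6 -7 0 0 0; 20 0 -2.6 -8 0 0 0; 20 0 -2.6 -8 0 0 0"}}

```text
time: 42.45
tool_pos: [0.5236, -0.242, 0.0991]
eef_rot: [-3.138, -0.002, 1.581]
contact_force: [-0.2, 0.0, -2.0]
gripper_width: 0.0355
```

```bash
python3 - <<'E'
from h import *
for i in range(2):
    c=cap('wrist','w30.png')
    s=telemetry.sense();print(s['time'],s['tool_pos'].round(4),np.degrees(s['eef_rot']).round(2),s['gripper_width'],s['contact_force'].round(1))
E
```

```text
42.5 [ 0.5251 -0.2423  0.1009] [-1.7995e+02 -6.0000e-02  9.0620e+01] 0.03586896483971412 [ 0.5  1.1 -1.5]
42.55 [ 0.526  -0.2425  0.102 ] [179.93   0.    90.62] 0.035434413162488555 [-0.3  0.4 -2.2]
```

View pics/w30.png

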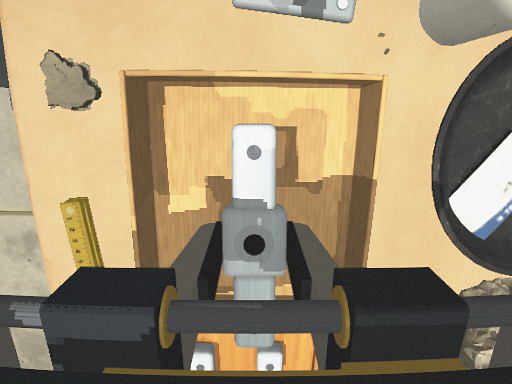

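Call:
{"fn": "drive_tool", "kwargs": {"moves": "20 0 0 -2 0 0 0; 20 0 0 -4 0 0 0; 20 0 0 -6 0 0 0; 20 0 0 -7 0 0 0; 20 0 0 -7 0 0 0"}}

```text
time: 43.05
tool_pos: [0.5253, -0.2428, 0.0313]
eef_rot: [-3.141, 0.0, 1.581]
contact_force: [0.2, -0.6, -2.1]
gripper_width: 0.036
```

Call:
{"fn": "drive_tool", "kwargs": {"moves": "20 0 0 -0.2 0 0 0; 20 0 0 -0.4 0 0 0; 20 0 0 -0.5 0 0 0; 20 0 0 -0.5 0 0 0; 20 0 0 -0.5 0 0 0"}}

```text
time: 43.55
tool_pos: [0.5263, -0.2439, 0.0272]
eef_rot: [3.139, 0.002, 1.58]
contact_force: [0.6, -3.8, 3.6]
gripper_width: 0.036
```

Lower end touches; ease down slightly and release.

Call:
{"fn": "drive_tool", "kwargs": {"moves": "20 0 0 -0.2 0 0 0; 20 0 0 -0.2 0 0 0; 45 0 0 -0.2 0 0 0; 55 0 0 -0.2 0 0 0; 60 0 0 -0.2 0 0 0"}}

```text
time: 44.05
tool_pos: [0.5244, -0.2418, 0.0235]
eef_rot: [-3.14, -0.001, 1.582]
contact_force: [0.4, 0.6, 0.5]
gripper_width: 0.0548
```

Call:
{"fn": "drive_tool", "kwargs": {"moves": "65 0 0 1 0 0 0; 65 0 0 4 0 0 0; 80 0 0 8 0 0 0; 100 0 0 12 0 0 0; 100 0 4 16 0 0 0"}}

```text
time: 44.55
tool_pos: [0.5249, -0.2118, 0.1815]
eef_rot: [3.141, 0.002, 1.573]
contact_force: [0.8, -0.7, -0.5]
gripper_width: 0.0816
```

Call:
{"fn": "drive_tool", "kwargs": {"moves": "100 -1 4 2 0 0 5; 100 -2 8 2 0 0 10; 100 -3 12 2 0 0 15; 100 -4 13 2 0 0 20; 100 -4 13 2 0 0 25"}}

```text
time: 45.05
tool_pos: [0.4837, -0.0747, 0.2002]
eef_rot: [-3.141, 0.001, 2.026]
contact_force: [0.5, -0.8, 0.3]
gripper_width: 0.0919
```

```bash
python3 - <<'E'
from h import *
for i in range(2):
    c=cap('wrist','w31.png')
    s=telemetry.sense();print(s['time'],s['tool_pos'].round(4),np.degrees(s['eef_rot']).round(2),s['gripper_width'],s['qpos'].round(2))
c=cap('scene','s31.png')
E
```

```text
45.1 [ 0.4844 -0.0761  0.2001] [-1.7997e+02  5.0000e-02  1.1614e+02] 0.09158985148823878 [ 0.91  0.42 -0.99  1.96  0.42  0.98  0.17]
45.15 [ 0.4848 -0.0769  0.2   ] [-1.8000e+02  3.0000e-02  1.1567e+02] 0.09170172249174674 [ 0.91  0.42 -0.99  1.96  0.42  0.98  0.16]
```

View pics/w31.png

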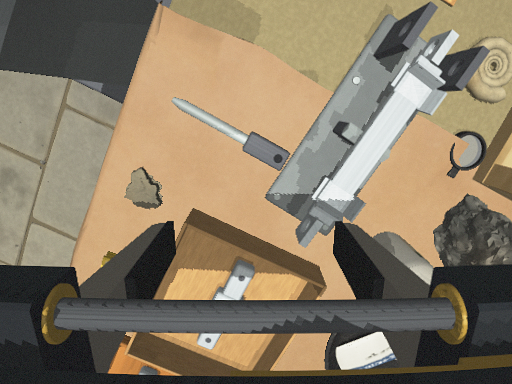

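View pics/s31.png

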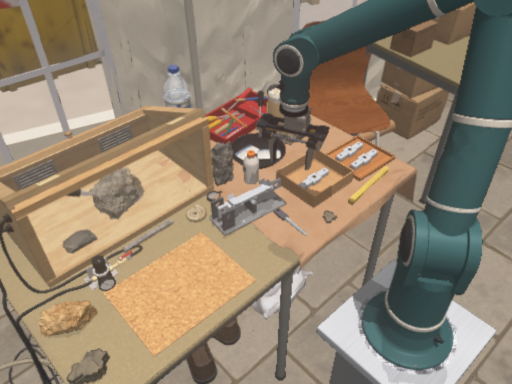

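```bash
cat >> h.py <<'E'
def pin(c,x0=.33,x1=.52,y0=-.12,y1=.05,z0=.005,z1=.022):
    P=cloud(c);z=P[:,:,2];hsv=cv2.cvtColor(c['color'],cv2.COLOR_RGB2HSV)
    m=((P[:,:,0]>x0)&(P[:,:,0]<x1)&(P[:,:,1]>y0)&(P[:,:,1]<y1)&(z>z0)&(z<z1)&(hsv[:,:,1]<70)).astype(np.uint8)
    m=cv2.morphologyEx(m,cv2.MORPH_CLOSE,np.ones((3,3)))
    return m,P
E
python3 - <<'E'
from h import *
c=cap('wrist');im=c['color'].copy()
m,P=pin(c)
ks=cv2.findContours(m,cv2.RETR_EXTERNAL,cv2.CHAIN_APPROX_NONE)[0]
for k in ks:
    if cv2.contourArea(k)<100: continue
    w=onplane(c,k.reshape(-1,2),.009)[:,:2]
    print(cv2.contourArea(k),cv2.minAreaRect((w*1000).astype(np.float32)))
im[m>0]=(255,0,0)
cv2.imwrite('pics/p31.png',cv2.resize(im[60:220,120:340,::-1],None,fx=3.5,fy=3.5))
cv2.imwrite('pics/p31b.png',cv2.resize(c['color'][60:220,120:340,::-1],None,fx=3.5,fy=3.5,interpolation=cv2.INTER_CUBIC))
E
```

```text
2257.5 ((445.56439208984375, -44.672088623046875), (149.52891540527344, 106.07506561279297), 0.5443574786186218)
```

View pics/p31b.png

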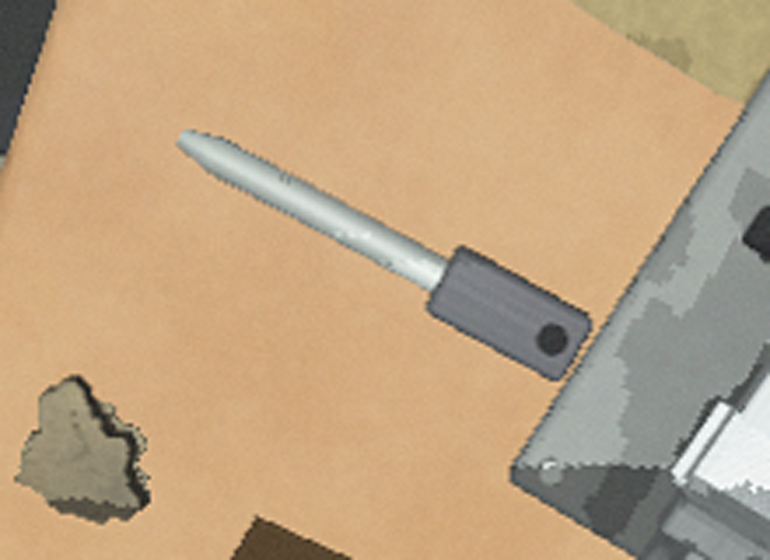

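View pics/p31.png

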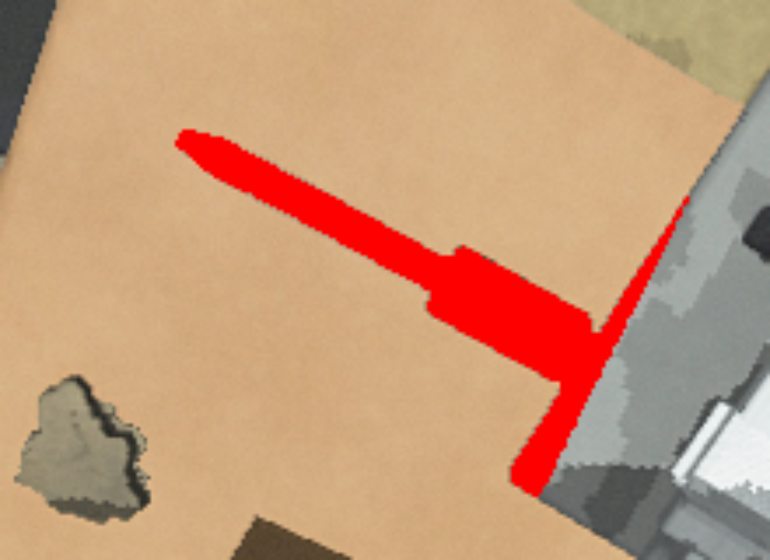

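```bash
python3 - <<'E'
from h import *
c=cap('wrist')
w=onplane(c,[(172.3,99.1)],.006)[0];g=onplane(c,[(246.9,139.1),(284.3,160),(265.7,149.7)],.012)
print('nose',w.round(4));print(g.round(4))
d=w-g[1];print(np.degrees(np.arctan2(d[1],d[0])),np.linalg.norm(d[:2]),np.linalg.norm((g[0]-g[1])[:2]))
u=d[:2]/np.linalg.norm(d[:2]);print('grip pt',g[0][:2]-.028*u, g[2][:2]-.003*u)
s=telemetry.sense();print(s['tool_pos'],np.degrees(s['eef_rot']))
E
```

```text
nose [ 0.3722 -0.0414  0.006 ]
[[ 0.4628 -0.0455  0.012 ]
 [ 0.5097 -0.0485  0.012 ]
 [ 0.4862 -0.0471  0.012 ]]
177.04627401098844 0.1377257371448088 0.046978392625344804
grip pt [ 0.49078079 -0.04689356] [ 0.48923223 -0.04722987]
[ 0.48522933 -0.07789102  0.19964536] [1.79994513e+02 6.12918082e-03 1.15424369e+02]
```

Call:
{"fn": "drive_tool", "kwargs": {"moves": "100 0.5 3 0 0 0 8.5; 100 0.5 3 -1 0 0 17; 100 0.5 3 -3 0 0 25.5; 100 0.5 3 -5 0 0 34; 100 0.5 3 -7 0 0 42"}}

```text
time: 45.8
tool_pos: [0.4904, -0.048, 0.1287]
eef_rot: [-3.142, 0.0, 2.754]
contact_force: [-0.0, 0.5, 0.4]
gripper_width: 0.0916
```

Call:
{"fn": "drive_tool", "kwargs": {"moves": "100 0 0 0 0 0 8.5; 100 0 0 0 0 0 17; 100 0 0 0 0 0 19.5; 100 0 0 0 0 0 19.5; 100 0 0 0 0 0 19.5"}}

```text
time: 46.3
tool_pos: [0.4902, -0.0478, 0.1293]
eef_rot: [3.141, -0.0, 3.088]
contact_force: [-0.2, -0.2, -0.4]
gripper_width: 0.092
```

```bash
python3 - <<'E'
from h import *
for i in range(3):
    c=cap('wrist','w32.png')
    s=telemetry.sense();print(s['time'],s['tool_pos'].round(4),np.degrees(s['eef_rot']).round(2),s['qpos'].round(2))
E
```

```text
46.35 [ 0.4902 -0.0478  0.1294] [-179.99   -0.    176.94] [ 0.9   0.65 -1.13  2.01  0.73  0.96  0.91]
46.4 [ 0.4902 -0.0477  0.1295] [-179.99    0.    176.97] [ 0.9   0.65 -1.13  2.01  0.73  0.96  0.91]
46.45 [ 0.4902 -0.0477  0.1295] [-1.7998e+02  1.0000e-02  1.7700e+02] [ 0.9   0.65 -1.13  2.01  0.73  0.96  0.91]
```

View pics/w32.png

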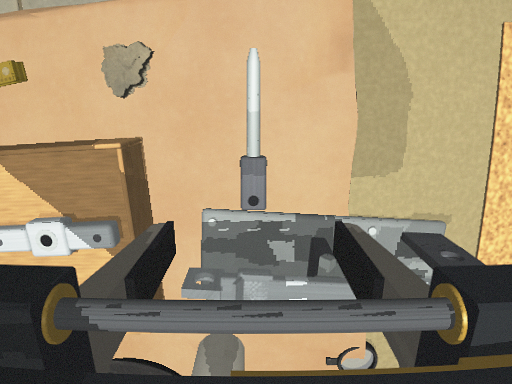

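Call:
{"fn": "drive_tool", "kwargs": {"moves": "60 0 0 -3 0 0 0; 60 0 0 -6 0 0 0; 60 0 0 -8 0 0 0; 60 0 0 -8 0 0 0; 60 0 0 -8 0 0 0"}}

```text
time: 46.95
tool_pos: [0.4904, -0.0472, 0.0499]
eef_rot: [3.141, 0.0, 3.091]
contact_force: [0.6, 0.6, 1.2]
gripper_width: 0.0559
```

```bash
python3 - <<'E'
from h import *
for i in range(3):
    c=cap('wrist','w33.png')
    s=telemetry.sense();print(s['time'],s['tool_pos'].round(4),np.degrees(s['eef_rot']).round(2),s['qpos'].round(2))
E
```

```text
47.0 [ 0.4909 -0.0473  0.0504] [1.7999e+02 8.0000e-02 1.7707e+02] [ 0.8   0.75 -0.99  2.05  0.87  0.84  0.8 ]
47.05 [ 0.491  -0.0474  0.0506] [-1.7999e+02  1.1000e-01  1.7706e+02] [ 0.8   0.75 -0.99  2.05  0.87  0.84  0.8 ]
47.1 [ 0.4911 -0.0475  0.0507] [-1.7999e+02  1.2000e-01  1.7706e+02] [ 0.8   0.75 -0.99  2.05  0.87  0.84  0.8 ]
```

View pics/w33.png

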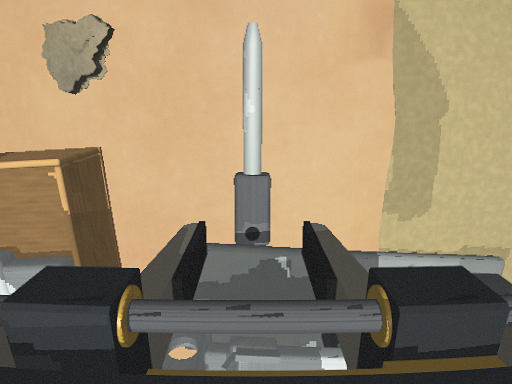

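Call:
{"fn": "drive_tool", "kwargs": {"moves": "60 0 0 -1.5 0 0 0; 60 0 0 -3 0 0 0; 60 0 0 -3.6 0 0 0; 60 0 0 -3.6 0 0 0; 50 0 0 -3.6 0 0 0"}}

```text
time: 47.6
tool_pos: [0.4899, -0.0473, 0.013]
eef_rot: [3.141, -0.001, 3.091]
contact_force: [-0.1, -0.5, -0.6]
gripper_width: 0.0491
```

Call:
{"fn": "drive_tool", "kwargs": {"moves": "30 0 0 0 0 0 0; 10 0 0 0 0 0 0; 5 0 0 0 0 0 0; 5 0 0 0 0 0 0; 5 0 0 0 0 0 0", "force": 55}}

```text
time: 48.1
tool_pos: [0.4902, -0.0477, 0.0136]
eef_rot: [-3.141, 0.0, 3.09]
contact_force: [-0.5, 0.3, 1.7]
gripper_width: 0.023
```

Call:
{"fn": "drive_tool", "kwargs": {"moves": "5 0 0 0 0 0 0; 5 0 0 0.5 0 0 0; 5 -0.5 0 3 0 0 0; 5 -1 0 6 0 0 0; 5 -2 0 9 0 0 0"}}

```text
time: 48.6
tool_pos: [0.47, -0.0471, 0.1045]
eef_rot: [3.141, -0.0, 3.091]
contact_force: [0.5, -1.3, -0.8]
gripper_width: 0.023
```

```bash
python3 - <<'E'
from h import *
for i in range(3):
    c=cap('wrist','w34.png')
    s=telemetry.sense();print(s['time'],s['tool_pos'].round(4),np.degrees(s['eef_rot']).round(2),s['qpos'].round(2),s['gripper_width'],s['contact_force'].round(1))
c=cap('side');cv2.imwrite('pics/d34.png',cv2.resize(c['color'][130:260,200:350,::-1],None,fx=4,fy=4,interpolation=cv2.INTER_CUBIC))
E
```

```text
48.65 [ 0.4704 -0.0467  0.108 ] [-179.94    0.19  177.16] [ 0.9   0.65 -1.11  2.07  0.76  0.9   0.88] 0.02323164120619135 [-0.7  0.4  0.2]
48.7 [ 0.471  -0.0473  0.1063] [-179.93    0.25  177.1 ] [ 0.9   0.65 -1.11  2.07  0.76  0.9   0.88] 0.02337146450405874 [-0.6  0.1 -2.2]
48.75 [ 0.4707 -0.0479  0.1047] [-1.7993e+02  1.6000e-01  1.7705e+02] [ 0.9   0.65 -1.1   2.07  0.77  0.9   0.87] 0.023153812428474908 [-0.   1.1 -1.9]
```

View pics/w34.png

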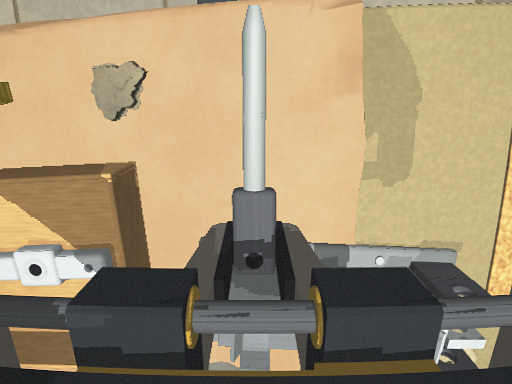

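View pics/d34.png

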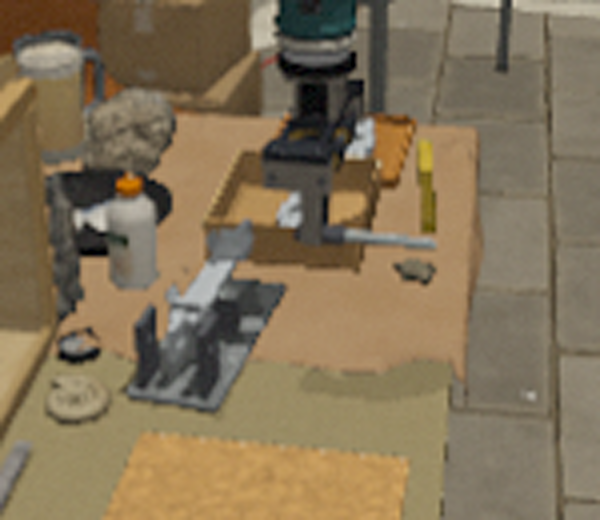

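Call:
{"fn": "drive_tool", "kwargs": {"moves": "5 0 1 2 0 0 -8; 5 -0.5 2 4 0 0 -16; 5 -1 4 6 0 0 -24; 5 -1.5 6 7 0 0 -32; 5 -2 8 7 0 0 -40"}}

```text
time: 49.3
tool_pos: [0.4505, 0.0331, 0.1737]
eef_rot: [3.141, 0.0, 2.386]
contact_force: [-0.6, 0.1, -2.4]
gripper_width: 0.0232
```

Call:
{"fn": "drive_tool", "kwargs": {"moves": "5 0 1 0 0 0 -8; 5 0 2 0 0 0 -16; 5 0 4 0 0 0 -24; 5 0 5 0 0 0 -32; 5 0 6 0 0 0 -40"}}

```text
time: 49.8
tool_pos: [0.4496, 0.0929, 0.1723]
eef_rot: [-3.14, -0.0, 1.689]
contact_force: [-0.1, 0.6, -0.5]
gripper_width: 0.0232
```

```bash
python3 - <<'E'
from h import *
s=telemetry.sense();print(s['time'],s['tool_pos'].round(4),np.degrees(s['eef_rot']).round(2),s['qpos'].round(2),s['gripper_width'],s['contact_force'].round(1))
E
```

```text
49.8 [0.4496 0.0929 0.1723] [-1.7989e+02 -1.0000e-02  9.6770e+01] [ 0.5   0.37 -0.91  2.06  0.38  0.89 -0.5 ] 0.023187972023254448 [-0.1  0.6 -0.5]
```

Call:
{"fn": "drive_tool", "kwargs": {"moves": "5 -0.5 0.5 0 0 0 -8; 5 -1 1 0 0 0 -16; 5 -1.5 1.5 0 0 0 -24; 5 -2 2 0 0 0 -32; 5 -2.5 2.5 0 0 0 -40"}}

```text
time: 50.3
tool_pos: [0.4245, 0.1174, 0.1723]
eef_rot: [-3.14, 0.001, 0.99]
contact_force: [0.3, -0.6, -1.8]
gripper_width: 0.0236
```

Call:
{"fn": "drive_tool", "kwargs": {"moves": "5 0 0 0 0 0 -8; 5 0 0 0 0 0 -16; 5 0 0 0 0 0 -24; 5 0 0 0 0 0 -32; 5 0 0 0 0 0 -40"}}

```text
time: 50.8
tool_pos: [0.4246, 0.1172, 0.1723]
eef_rot: [-3.141, 0.002, 0.292]
contact_force: [0.1, 0.5, -1.7]
gripper_width: 0.0232
```

Call:
{"fn": "drive_tool", "kwargs": {"moves": "5 0 0 0 0 0 -8; 5 0 0 0 0 0 -16; 5 0 0 0 0 0 -23; 5 0 0 0 0 0 -23; 5 0 0 0 0 0 -23"}}

```text
time: 51.3
tool_pos: [0.4248, 0.1174, 0.1727]
eef_rot: [3.141, 0.001, -0.1]
contact_force: [0.5, 0.1, -1.4]
gripper_width: 0.0232
```

```bash
python3 - <<'E'
from h import *
for i in range(3):
    c=cap('wrist','w35.png')
    s=telemetry.sense();print(s['time'],s['tool_pos'].round(4),np.degrees(s['eef_rot']).round(2),s['qpos'].round(2),s['gripper_width'],s['contact_force'].round(1))
E
```

```text
51.35 [0.4248 0.1175 0.1729] [ 1.7998e+02  7.0000e-02 -5.7600e+00] [ 0.17  0.25 -0.58  2.11  0.18  0.83 -2.19] 0.02318789022263162 [-0.6  0.1 -1.3]
51.4 [0.425  0.1175 0.173 ] [ 1.7999e+02  5.0000e-02 -5.8000e+00] [ 0.18  0.25 -0.58  2.11  0.18  0.83 -2.19] 0.023371396701106766 [ 0.5  0.4 -1.9]
51.45 [0.425  0.1174 0.1731] [ 1.7999e+02  4.0000e-02 -5.8400e+00] [ 0.18  0.25 -0.58  2.11  0.18  0.83 -2.19] 0.023467054936924612 [-0.3  0.2 -1.1]
```

View pics/w35.png

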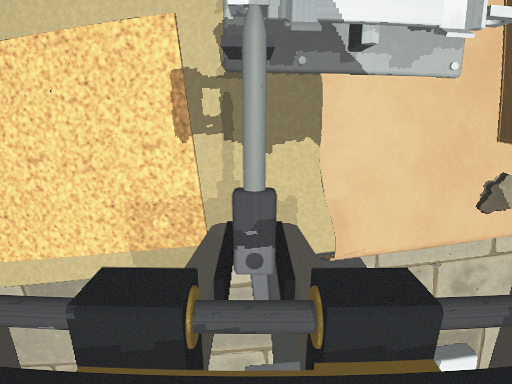

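```bash
cat >> h.py <<'E'
def pinpose(c,s):
    """wrist view: shaft/grip points in tool frame (along tool x, lateral, height rel TCP)"""
    from scipy.spatial.transform import Rotation as R
    Rm=R.from_euler('xyz',s['eef_rot']).as_matrix()
    P=cloud(c);Q=(P-s['tool_pos'])@Rm   # tool coords: x along, y jaw, z down
    m=np.isfinite(Q[:,:,0])&(Q[:,:,0]>.012)&(Q[:,:,0]<.15)&(abs(Q[:,:,1])<.014)&(abs(Q[:,:,2]-.005)<.02)
    q=Q[m];out=[]
    for x in np.arange(.016,.13,.008):
        k=abs(q[:,0]-x)<.004
        if k.sum()>5: out.append((round(x,3),(q[k,1].min()*1e3).round(1),(q[k,1].max()*1e3).round(1),(-np.percentile(q[k,2],5)*1e3).round(1)))
    return out,q[:,0].max()
E
python3 - <<'E'
from h import *
c=cap('wrist');s=telemetry.sense()
o,mx=pinpose(c,s)
for r in o:print(r)
print(mx, s['tool_pos'])
e=(.5414,.112);
for z in (.0,):
    pass
E
```

```text
(np.float64(0.016), np.float64(-12.9), np.float64(10.3), np.float64(0.2))
(np.float64(0.024), np.float64(-13.4), np.float64(10.2), np.float64(0.0))
(np.float64(0.032), np.float64(-13.3), np.float64(10.3), np.float64(-0.5))
(np.float64(0.04), np.float64(-7.0), np.float64(4.2), np.float64(-0.2))
(np.float64(0.048), np.float64(-7.5), np.float64(4.1), np.float64(-0.3))
(np.float64(0.056), np.float64(-6.9), np.float64(4.6), np.float64(-0.2))
(np.float64(0.064), np.float64(-6.8), np.float64(4.6), np.float64(-0.4))
(np.float64(0.072), np.float64(-6.7), np.float64(4.5), np.float64(-0.3))
(np.float64(0.08), np.float64(-6.7), np.float64(4.4), np.float64(-0.3))
(np.float64(0.088), np.float64(-6.6), np.float64(4.3), np.float64(-0.4))
(np.float64(0.096), np.float64(-7.1), np.float64(4.3), np.float64(-0.2))
(np.float64(0.104), np.float64(-7.0), np.float64(4.2), np.float64(-0.4))
(np.float64(0.112), np.float64(-6.9), np.float64(4.2), np.float64(-0.8))
(np.float64(0.12), np.float64(-5.0), np.float64(2.2), np.float64(-2.5))
0.12080005828917478 [0.42506319 0.11740281 0.17322594]
```

Call:
{"fn": "drive_tool", "kwargs": {"moves": "5 -1.1 0.9 0 0 0 -0.6; 5 -1.1 0.9 -2 0 0 -0.6; 5 -1.1 0.9 -4 0 0 -0.6; 5 -1.1 0.9 -6 0 0 -0.6; 5 -1.1 0.9 -6 0 0 -0.6"}}

```text
time: 52.0
tool_pos: [0.4124, 0.1258, 0.1116]
eef_rot: [3.14, 0.005, -0.113]
contact_force: [0.1, 0.0, -0.6]
gripper_width: 0.023
```

Call:
{"fn": "drive_tool", "kwargs": {"moves": "5 0 0 0 0 0 0; 5 0 0 0 0 0 0; 5 0 0 0 0 0 0; 5 0 0 0 0 0 0; 5 0 0 0 0 0 0"}}

```text
time: 52.5
tool_pos: [0.4145, 0.1264, 0.1139]
eef_rot: [-3.141, -0.001, -0.114]
contact_force: [0.2, -0.7, -0.8]
gripper_width: 0.0234
```

```bash
python3 - <<'E'
from h import *
for i in range(2):
    c=cap('wrist','w36.png')
    s=telemetry.sense();print(s['time'],s['tool_pos'].round(4),np.degrees(s['eef_rot']).round(2),s['qpos'].round(2),s['gripper_width'],s['contact_force'].round(1))
cv2.imwrite('pics/w36z.png',cv2.resize(c['color'][0:220,150:400,::-1],None,fx=3,fy=2.7,interpolation=cv2.INTER_CUBIC))
o,mx=pinpose(c,s);print(o[5:9],mx)
P=cloud(c).reshape(-1,3);P=P[np.isfinite(P[:,0])]
def sel(x0,x1,y0,y1,z0,z1):
    m=(P[:,0]>x0)&(P[:,0]<x1)&(P[:,1]>y0)&(P[:,1]<y1)&(P[:,2]>z0)&(P[:,2]<z1);return P[m]
for n,b in [('front',(.53,.556,.08,.145,.066,.09)),('rear',(.592,.62,.08,.14,.066,.09)),('mid',(.562,.59,.09,.14,.066,.085))]:
    q=sel(*b)
    if len(q)>10: print(n,len(q),cv2.minAreaRect((q[:,:2]*1000).astype(np.float32)),np.median(q[:,2]))
E
```

```text
52.55 [0.4144 0.1264 0.1138] [-1.80e+02 -4.00e-02 -6.53e+00] [ 0.11  0.34 -0.55  2.18  0.27  0.69 -2.31] 0.02350237359864691 [-0.6  0.3 -1.5]
52.6 [0.4143 0.1264 0.1137] [-1.80e+02 -3.00e-02 -6.54e+00] [ 0.11  0.34 -0.55  2.18  0.27  0.69 -2.31] 0.022907682610358842 [-0.9 -0.5 -1.5]
[(np.float64(0.056), np.float64(-6.9), np.float64(4.6), np.float64(-0.1)), (np.float64(0.064), np.float64(-6.8), np.float64(4.6), np.float64(-0.3)), (np.float64(0.072), np.float64(-6.7), np.float64(4.5), np.float64(-0.2)), (np.float64(0.08), np.float64(-6.6), np.float64(4.5), np.float64(-0.1))] 0.1209330378661601
front 843 ((543.3055419921875, 111.32359313964844), (40.33652114868164, 4.085183620452881), 83.69524383544922) 0.07996901191331507
```

View pics/w36.png

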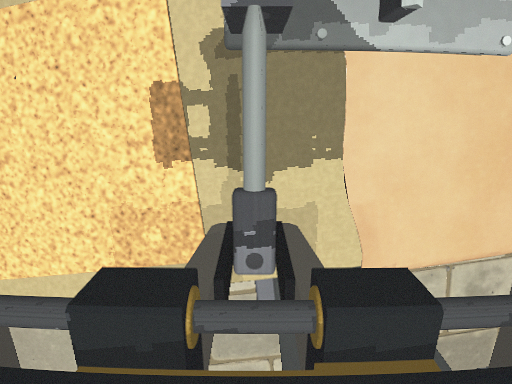

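Call:
{"fn": "drive_tool", "kwargs": {"moves": "5 0 -0.1 -1.2 0 0 0; 5 0 -0.1 -2.4 0 0 0; 5 0 -0.1 -3.6 0 0 0; 5 0 -0.1 -4.6 0 0 0; 5 0 -0.1 -4.6 0 0 0"}}

```text
time: 53.1
tool_pos: [0.4128, 0.1252, 0.0657]
eef_rot: [3.141, 0.004, -0.114]
contact_force: [-0.1, 0.0, -1.3]
gripper_width: 0.0232
```

Call:
{"fn": "drive_tool", "kwargs": {"moves": "5 0 0 0 0 0 0; 5 0 0 0 0 0 0; 5 0 0 0 0 0 0; 5 0 0 0 0 0 0; 5 0 0 0 0 0 0"}}

```text
time: 53.6
tool_pos: [0.4143, 0.1254, 0.0677]
eef_rot: [-3.142, -0.001, -0.114]
contact_force: [0.4, 0.6, -1.8]
gripper_width: 0.0234
```

```bash
python3 - <<'E'
from h import *
for i in range(2):
    c=cap('wrist','w37.png')
    s=telemetry.sense();print(s['time'],s['tool_pos'].round(4),np.degrees(s['eef_rot']).round(2),s['qpos'].round(2),s['gripper_width'],s['contact_force'].round(1))
o,mx=pinpose(c,s);print(o[5:9],mx)
c=cap('scene');cv2.imwrite('pics/s37.png',cv2.resize(c['color'][150:260,180:330,::-1],None,fx=5,fy=5,interpolation=cv2.INTER_CUBIC));print(tilt(c))
c=cap('side');cv2.imwrite('pics/d37.png',cv2.resize(c['color'][150:250,190:320,::-1],None,fx=6,fy=6,interpolation=cv2.INTER_CUBIC))
E
```

```text
53.65 [0.4143 0.1254 0.0677] [-1.7999e+02 -3.0000e-02 -6.5400e+00] [ 0.05  0.42 -0.49  2.2   0.36  0.59 -2.39] 0.023346146057225743 [ 0.4 -0.1 -2.2]
53.7 [0.4142 0.1254 0.0676] [ 1.80e+02 -2.00e-02 -6.54e+00] [ 0.05  0.42 -0.49  2.2   0.36  0.59 -2.39] 0.023297399381671503 [-0.2  0.4 -1. ]
[(np.float64(0.056), np.float64(-6.9), np.float64(4.6), np.float64(-0.3)), (np.float64(0.064), np.float64(-6.8), np.float64(4.6), np.float64(-0.1)), (np.float64(0.072), np.float64(-6.7), np.float64(4.5), np.float64(-0.1)), (np.float64(0.08), np.float64(-6.6), np.float64(4.5), np.float64(-0.2))] 0.12902812165466576
[17, 0]
```

View pics/w37.png

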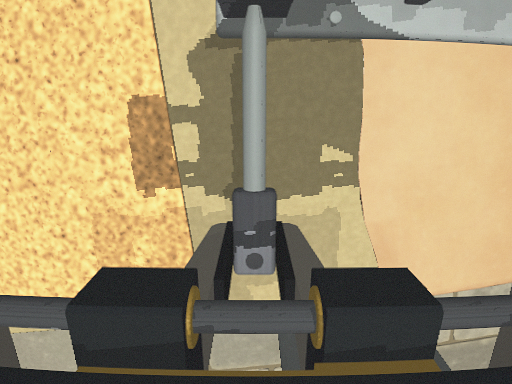

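View pics/s37.png

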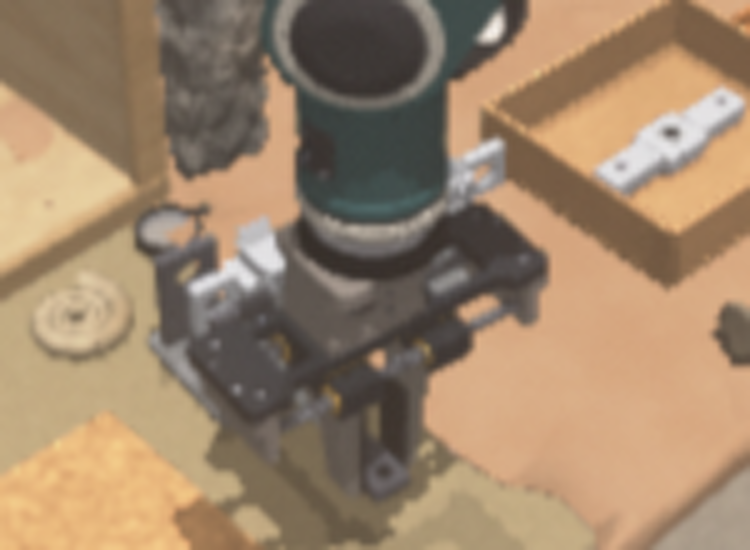

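View pics/d37.png

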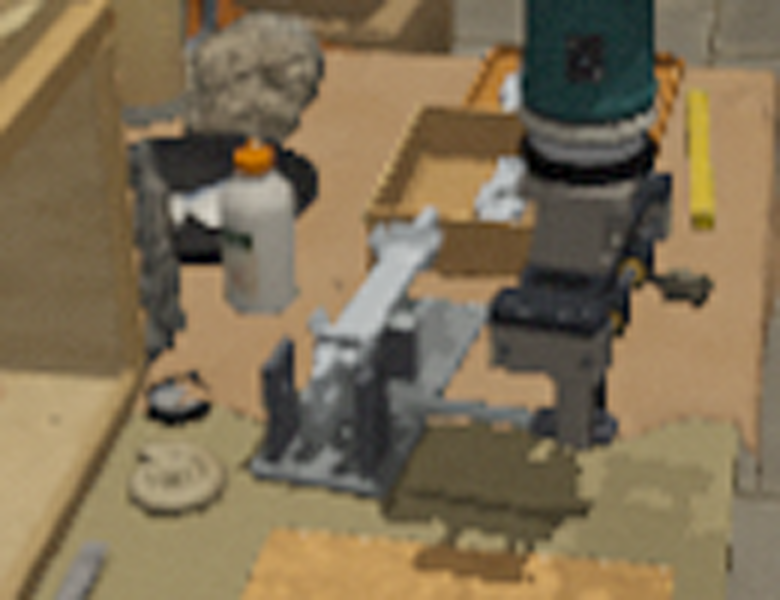

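Call:
{"fn": "drive_tool", "kwargs": {"moves": "5 0.5 -0.06 0 0 0 0; 5 1 -0.11 0 0 0 0; 5 1.5 -0.17 0 0 0 0; 5 2 -0.23 0 0 0 0; 5 2 -0.23 0 0 0 0"}}

```text
time: 54.3
tool_pos: [0.4351, 0.1231, 0.0675]
eef_rot: [-3.141, -0.001, -0.115]
contact_force: [-0.5, -1.3, -1.4]
gripper_width: 0.0237
```

```bash
python3 - <<'E'
from h import *
for i in range(2):
    c=cap('wrist','w38.png')
    s=telemetry.sense();print(s['time'],s['tool_pos'].round(4),np.degrees(s['eef_rot']).round(2),s['qpos'].round(2),s['gripper_width'],s['contact_force'].round(1),s['ft_torque'].round(2))
o,mx=pinpose(c,s);print(o,mx)
E
```

```text
54.35 [0.4345 0.1231 0.0674] [-1.7999e+02  1.0000e-02 -6.5600e+00] [ 0.06  0.45 -0.49  2.16  0.36  0.61 -2.37] 0.02316855263229834 [-0.1 -0.5 -0.6] [0.04 0.03 0.04]
54.4 [0.4341 0.1231 0.0674] [ 1.80e+02  2.00e-02 -6.54e+00] [ 0.06  0.45 -0.49  2.16  0.36  0.61 -2.37] 0.023199362652825167 [-0.1 -0.  -1.6] [ 0.06 -0.02  0.01]
[(np.float64(0.016), np.float64(-13.0), np.float64(10.3), np.float64(0.2)), (np.float64(0.024), np.float64(-13.4), np.float64(10.1), np.float64(0.3)), (np.float64(0.032), np.float64(-13.1), np.float64(10.4), np.float64(-0.2)), (np.float64(0.04), np.float64(-7.0), np.float64(4.2), np.float64(-0.3)), (np.float64(0.048), np.float64(-7.4), np.float64(4.1), np.float64(-0.0)), (np.float64(0.056), np.float64(-6.9), np.float64(4.6), np.float64(-0.1)), (np.float64(0.064), np.float64(-6.8), np.float64(4.6), np.float64(-0.3)), (np.float64(0.072), np.float64(-6.7), np.float64(4.6), np.float64(-0.3)), (np.float64(0.08), np.float64(-6.6), np.float64(4.5), np.float64(-0.3)), (np.float64(0.088), np.float64(-6.5), np.float64(4.4), np.float64(-0.3)), (np.float64(0.096), np.float64(-7.0), np.float64(4.4), np.float64(-0.2)), (np.float64(0.104), np.float64(-8.9), np.float64(7.8), np.float64(-0.3)), (np.float64(0.112), np.float64(-14.0), np.float64(14.0), np.float64(14.4)), (np.float64(0.12), np.float64(-13.7), np.float64(13.6), np.float64(14.5))] 0.11684297006602856
```

View pics/w38.png

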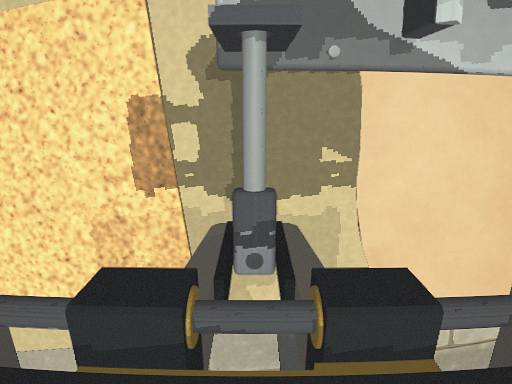

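Call:
{"fn": "drive_tool", "kwargs": {"moves": "5 0.5 -0.1 0.05 0 0 0; 5 1 -0.16 0.05 0 0 0; 5 1.5 -0.22 0.05 0 0 0; 5 2 -0.28 0.05 0 0 0; 5 2 -0.28 0.05 0 0 0"}}

```text
time: 54.9
tool_pos: [0.4551, 0.1203, 0.068]
eef_rot: [-3.141, -0.001, -0.115]
contact_force: [0.4, 0.1, -2.0]
gripper_width: 0.0237
```

```bash
python3 - <<'E'
from h import *
for i in range(2):
    c=cap('wrist','w39.png')
    s=telemetry.sense();print(s['time'],s['tool_pos'].round(4),np.degrees(s['eef_rot']).round(2),s['gripper_width'],s['contact_force'].round(1),s['ft_torque'].round(2))
c=cap('side');cv2.imwrite('pics/d39.png',cv2.resize(c['color'][180:250,220:310,::-1],None,fx=8,fy=8,interpolation=cv2.INTER_CUBIC))
E
```

```text
54.95 [0.4545 0.1203 0.0679] [-180.      0.     -6.56] 0.023593983965161137 [-0.3 -0.7 -1. ] [0.06 0.07 0.02]
55.0 [0.4541 0.1203 0.0679] [ 1.80e+02  2.00e-02 -6.54e+00] 0.02304191123195407 [ 0.2 -0.6 -1.5] [0.02 0.02 0.02]
```

View pics/w39.png

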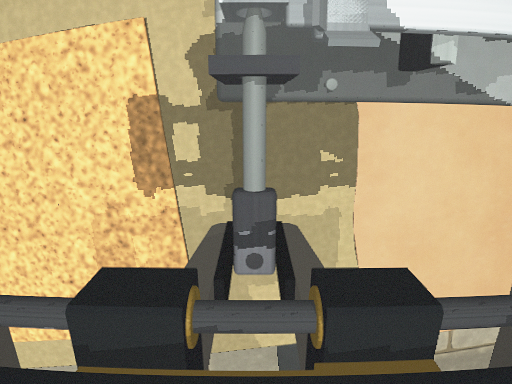

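View pics/d39.png

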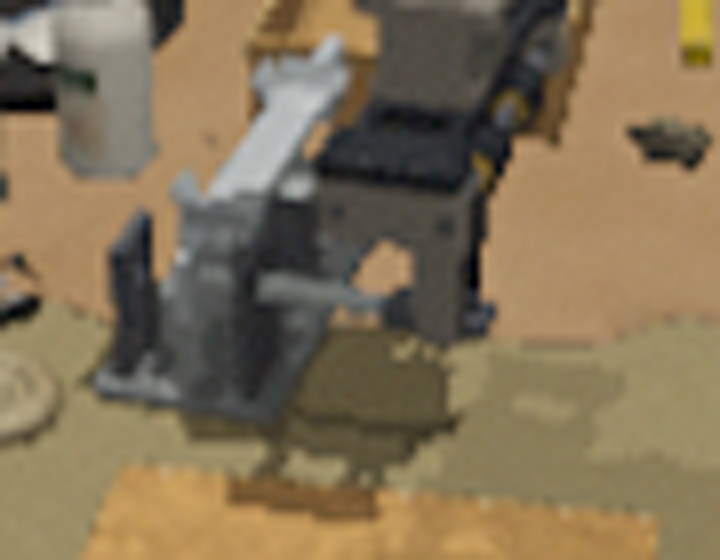

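Tip (254,12) is just short of the beam eye (252,10), through the front eye. Advance further.

Call:
{"fn": "drive_tool", "kwargs": {"moves": "5 0.4 -0.05 0 0 0 0; 5 0.8 -0.09 0 0 0 0; 5 1.2 -0.14 0 0 0 0; 5 1.6 -0.18 0 0 0 0; 5 1.6 -0.18 0 0 0 0"}}

```text
time: 55.55
tool_pos: [0.4709, 0.1185, 0.068]
eef_rot: [-3.141, -0.0, -0.115]
contact_force: [-0.5, -0.0, -0.4]
gripper_width: 0.0226
```

```bash
python3 - <<'E'
from h import *
for i in range(2):
    c=cap('wrist','w40.png')
    s=telemetry.sense();print(s['time'],s['tool_pos'].round(4),np.degrees(s['eef_rot']).round(2),s['gripper_width'],s['contact_force'].round(1),s['ft_torque'].round(2))
E
```

```text
55.6 [0.4704 0.1185 0.0679] [-180.      0.     -6.55] 0.02313557911230578 [ 0.2  0.3 -1.2] [0.02 0.05 0.02]
55.65 [0.4701 0.1185 0.0679] [ 1.80e+02  1.00e-02 -6.54e+00] 0.023116394323472473 [-0.4 -0.  -1.4] [0.07 0.04 0.04]
```

View pics/w40.png

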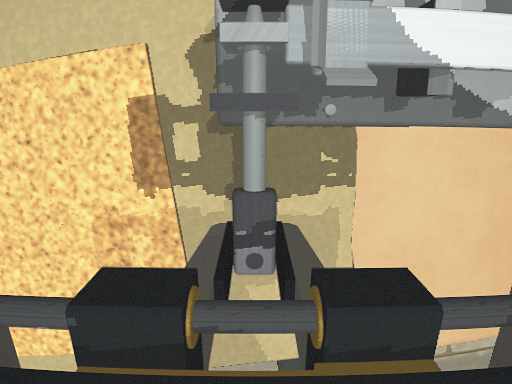

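Through the beam eye too. Continue to the rear eye.

Call:
{"fn": "drive_tool", "kwargs": {"moves": "5 0.5 -0.06 0 0 0 0; 5 1 -0.11 0 0 0 0; 5 1.5 -0.17 0 0 0 0; 5 2 -0.23 0 0 0 0; 5 2 -0.23 0 0 0 0"}}

```text
time: 56.15
tool_pos: [0.4911, 0.1161, 0.068]
eef_rot: [-3.141, -0.001, -0.115]
contact_force: [-0.2, -0.3, -2.0]
gripper_width: 0.0231
```

Call:
{"fn": "drive_tool", "kwargs": {"moves": "5 0.3 -0.03 0 0 0 0; 5 0.6 -0.07 0 0 0 0; 5 0.9 -0.1 0 0 0 0; 5 1.1 -0.12 0 0 0 0; 5 1.1 -0.12 0 0 0 0"}}

```text
time: 56.65
tool_pos: [0.5015, 0.115, 0.068]
eef_rot: [-3.141, -0.0, -0.114]
contact_force: [-0.5, 0.1, -0.9]
gripper_width: 0.0232
```

```bash
python3 - <<'E'
from h import *
for i in range(2):
    c=cap('wrist','w41.png')
    s=telemetry.sense();print(s['time'],s['tool_pos'].round(4),np.degrees(s['eef_rot']).round(2),s['gripper_width'],s['contact_force'].round(1),s['ft_torque'].round(2))
c=cap('side');cv2.imwrite('pics/d41.png',cv2.resize(c['color'][180:250,220:310,::-1],None,fx=8,fy=8,interpolation=cv2.INTER_CUBIC))
E
```

```text
56.7 [0.5012 0.115  0.068 ] [-180.      0.     -6.54] 0.023325483761171533 [-1.4 -0.1 -1.3] [ 0.04 -0.   -0.01]
56.75 [0.5011 0.1151 0.0679] [ 1.80e+02  1.00e-02 -6.53e+00] 0.023208779319994682 [-0.7 -0.1 -1.6] [ 0.03  0.04 -0.01]
```

View pics/w41.png

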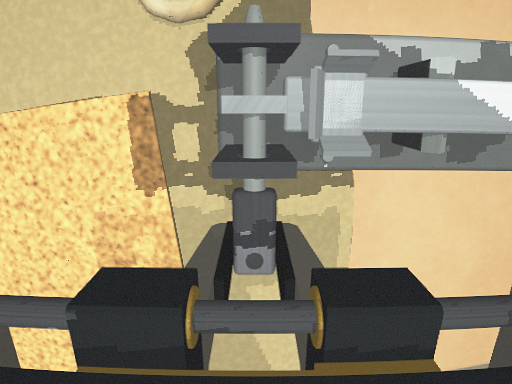

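View pics/d41.png

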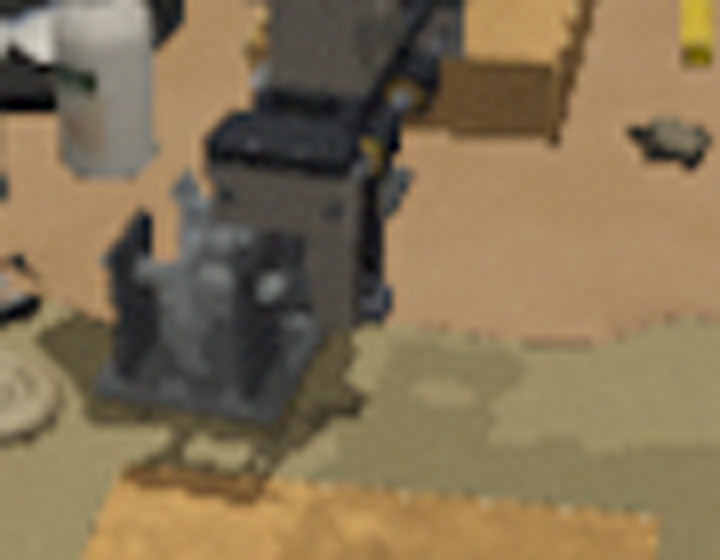

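Call:
{"fn": "drive_tool", "kwargs": {"moves": "5 0.2 -0.02 0 0 0 0; 5 0.4 -0.05 0 0 0 0; 5 0.6 -0.07 0 0 0 0; 5 0.6 -0.07 0 0 0 0; 5 0.6 -0.07 0 0 0 0"}}

```text
time: 57.3
tool_pos: [0.5072, 0.1143, 0.0679]
eef_rot: [3.142, 0.0, -0.114]
contact_force: [-0.0, -0.4, -1.0]
gripper_width: 0.0236
```

Call:
{"fn": "drive_tool", "kwargs": {"moves": "5 0.1 -0.01 0 0 0 0; 5 0.2 -0.02 0 0 0 0; 5 0.3 -0.03 0 0 0 0; 5 0.3 -0.03 0 0 0 0; 5 0.3 -0.03 0 0 0 0"}}

```text
time: 57.8
tool_pos: [0.5101, 0.114, 0.068]
eef_rot: [3.142, 0.0, -0.114]
contact_force: [0.1, -0.3, -1.6]
gripper_width: 0.0233
```

Call:
{"fn": "drive_tool", "kwargs": {"moves": "5 0.1 -0.01 0 0 0 0; 5 0.2 -0.02 0 0 0 0; 5 0.2 -0.02 0 0 0 0; 5 0.2 -0.02 0 0 0 0; 5 0.2 -0.02 0 0 0 0"}}

```text
time: 58.3
tool_pos: [0.5113, 0.1139, 0.0678]
eef_rot: [3.141, 0.002, -0.114]
contact_force: [-3.7, 1.1, 0.3]
gripper_width: 0.023
```

```bash
python3 - <<'E'
from h import *
for i in range(2):
    c=cap('wrist','w42.png')
    s=telemetry.sense();print(s['time'],s['tool_pos'].round(4),np.degrees(s['eef_rot']).round(2),s['gripper_width'],s['contact_force'].round(1),s['ft_torque'].round(2))
E
```

```text
58.35 [0.5113 0.1139 0.0678] [ 1.7997e+02  9.0000e-02 -6.5200e+00] 0.023281732786294862 [-4.4  0.3  0.3] [0.2  1.09 0.01]
58.4 [0.5113 0.1139 0.0678] [ 1.7997e+02  9.0000e-02 -6.5200e+00] 0.023438208570224595 [-4.2  0.3  0.2] [ 0.15  1.12 -0.02]
```

View pics/w42.png

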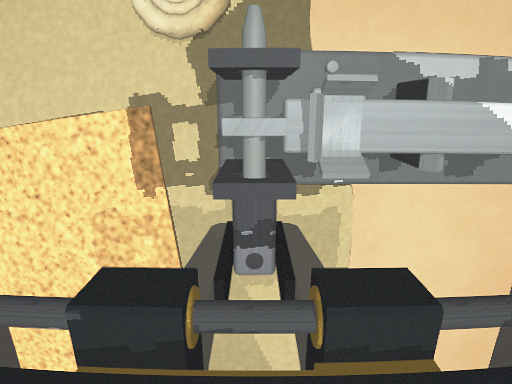

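Call:
{"fn": "drive_tool", "kwargs": {"moves": "5 0.05 0 0 0 0 0; 5 0.05 0 0 0 0 0; 5 0.05 0 0 0 0 0; 5 0.05 0 0 0 0 0; 5 0.05 0 0 0 0 0"}}

```text
time: 58.9
tool_pos: [0.5113, 0.1139, 0.0677]
eef_rot: [3.141, 0.002, -0.114]
contact_force: [-6.1, 0.5, 2.3]
gripper_width: 0.0231
```

Call:
{"fn": "drive_tool", "kwargs": {"moves": "32 0 0 0 0 0 0; 38 0 0 0 0 0 0; 42 0 0 0 0 0 0; 45 0 0 0 0 0 0; 45 0 0 0 0 0 0"}}

```text
time: 59.4
tool_pos: [0.5131, 0.1138, 0.0681]
eef_rot: [-3.141, -0.001, -0.114]
contact_force: [-0.9, 0.1, -0.0]
gripper_width: 0.0412
```

```bash
python3 - <<'E'
from h import *
for i in range(2):
    c=cap('wrist','w43.png')
    s=telemetry.sense();print(s['time'],s['tool_pos'].round(4),np.degrees(s['eef_rot']).round(2),s['gripper_width'],s['contact_force'].round(1),s['ft_torque'].round(2))
c=cap('side');cv2.imwrite('pics/d43.png',cv2.resize(c['color'][180:250,220:310,::-1],None,fx=8,fy=8,interpolation=cv2.INTER_CUBIC))
E
```

```text
59.45 [0.5129 0.1138 0.068 ] [-1.7999e+02 -3.0000e-02 -6.5400e+00] 0.04107015550066172 [-0.1  0.1  0.3] [ 0.04 -0.    0.01]
59.5 [0.5128 0.1138 0.068 ] [-1.80e+02 -2.00e-02 -6.54e+00] 0.04135595273207659 [-0.4  0.4 -1. ] [ 0.06  0.04 -0.  ]
```

View pics/w43.png

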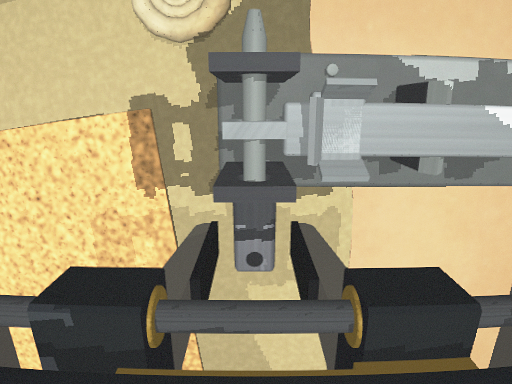

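Call:
{"fn": "drive_tool", "kwargs": {"moves": "55 0 0 0 0 0 0; 55 0 0 2 0 0 0; 60 0 0 5 0 0 0; 80 0 0 9 0 0 0; 80 -2 0 13 0 0 0"}}

```text
time: 60.05
tool_pos: [0.4939, 0.1138, 0.1992]
eef_rot: [-3.14, -0.0, -0.115]
contact_force: [0.3, -0.8, 0.3]
gripper_width: 0.0694
```

Call:
{"fn": "drive_tool", "kwargs": {"moves": "80 -1 0 2 0 0 0; 80 -1 0 2 0 0 0; 80 -1 0 2 0 0 0; 80 -1 0 2 0 0 0; 80 -1 0 2 0 0 0"}}

```text
time: 60.55
tool_pos: [0.4823, 0.1136, 0.2166]
eef_rot: [3.141, 0.003, -0.114]
contact_force: [-0.5, 0.6, -0.1]
gripper_width: 0.0738
```

```bash
python3 - <<'E'
from h import *
c=cap('wrist','w44.png')
s=telemetry.sense();print(s['time'],s['tool_pos'].round(4))
P=cloud(c).reshape(-1,3);P=P[np.isfinite(P[:,0])]
e=np.array([.5414,.112]);a=(P[:,:2]-e)@EX;b=(P[:,:2]-e)@EY
for x in np.arange(-.056,.10,.004):
    k=(abs(a-x)<.002)&(abs(b)<.018)&(P[:,2]>.04)
    if k.sum()>2: print(round(x*1000),(b[k].min()*1e3).round(1),(b[k].max()*1e3).round(1),np.percentile(P[k,2]*1e3,[10,95]).round(1))
cv2.imwrite('pics/w44z.png',cv2.resize(c['color'][0:260,150:400,::-1],None,fx=3,fy=2.3,interpolation=cv2.INTER_CUBIC))
c=cap('side');cv2.imwrite('pics/d44.png',cv2.resize(c['color'][170:250,220:320,::-1],None,fx=7,fy=7,interpolation=cv2.INTER_CUBIC))
c=cap('scene');cv2.imwrite('pics/s44.png',cv2.resize(c['color'][130:260,180:400,::-1],None,fx=3.5,fy=3.5,interpolation=cv2.INTER_CUBIC))
E
```

```text
60.6 [0.4824 0.1137 0.2168]
-48 -11.0 11.3 [57.6 60. ]
-44 -11.0 11.3 [58.3 60.4]
-40 -18.0 17.9 [ 61.4 322.4]
-36 -18.0 18.0 [311.6 329.4]
-32 -18.0 18.0 [307.9 312.9]
-28 -10.9 11.2 [59.4 61.9]
-24 -10.9 11.0 [60.  62.4]
-20 -10.8 10.9 [60.4 62.6]
-16 -10.8 10.9 [60.8 63.2]
-12 -10.8 10.8 [61.3 63.4]
-8 -11.8 10.8 [61.3 63.8]
-4 -11.8 10.6 [61.7 64.3]
0 -17.6 18.0 [61.  81.6]
4 -17.6 17.9 [80.  82.1]
8 -17.5 17.8 [61.3 81.8]
12 -4.9 4.7 [61.3 65.1]
16 -4.9 4.7 [62.  65.3]
20 -17.7 4.7 [62.4 71.9]
24 -17.7 4.6 [63.1 74.6]
28 -17.7 4.5 [63.6 74.4]
32 -17.6 14.1 [63.9 78.8]
36 -17.7 13.9 [76.  78.8]
40 -17.6 13.9 [65.4 78.4]
44 -17.5 5.4 [64.8 73.8]
48 -17.5 5.3 [64.8 73. ]
52 -4.9 5.3 [64.4 68.8]
56 -4.9 5.2 [65.4 69.9]
60 -18.0 18.0 [50.9 81.6]
64 -18.0 17.7 [79.9 82.1]
68 -17.9 17.7 [79.9 82.1]
72 -4.9 5.1 [67.  70.7]
76 -4.9 5.0 [67.4 71.9]
80 -4.9 5.0 [66.8 71.3]
84 -4.0 4.0 [67.  70.9]
88 -3.2 3.1 [67.2 69.8]
```

View pics/w44z.png

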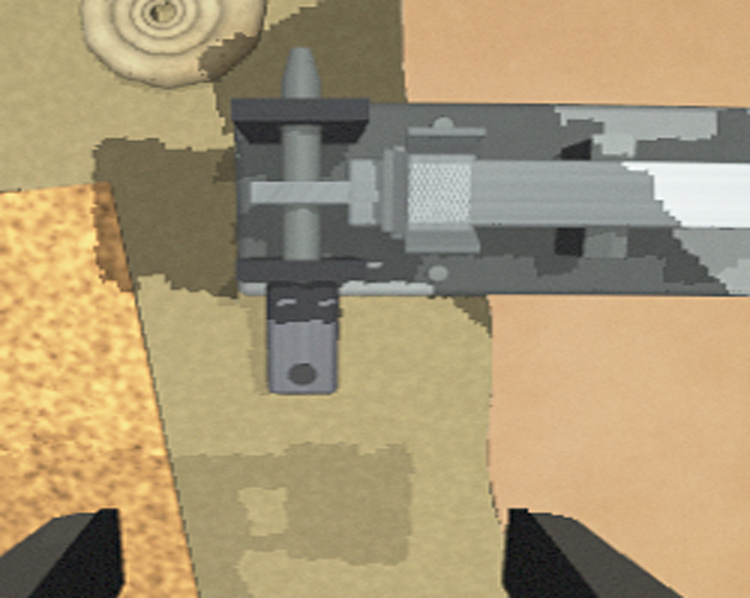

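View pics/d44.png

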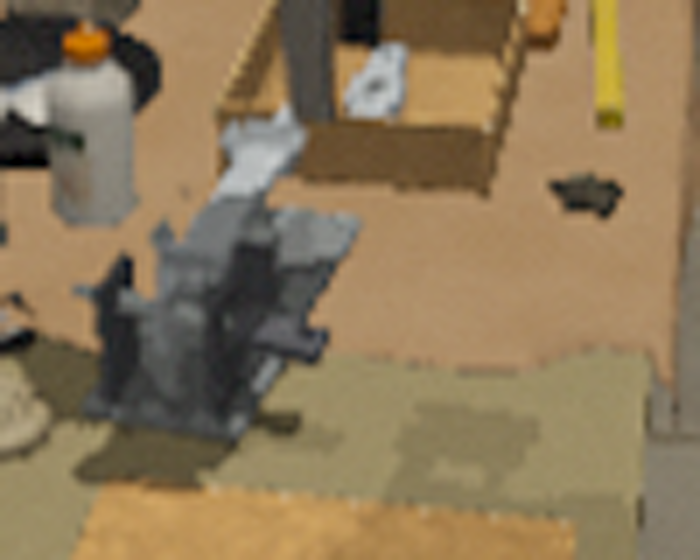

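View pics/s44.png

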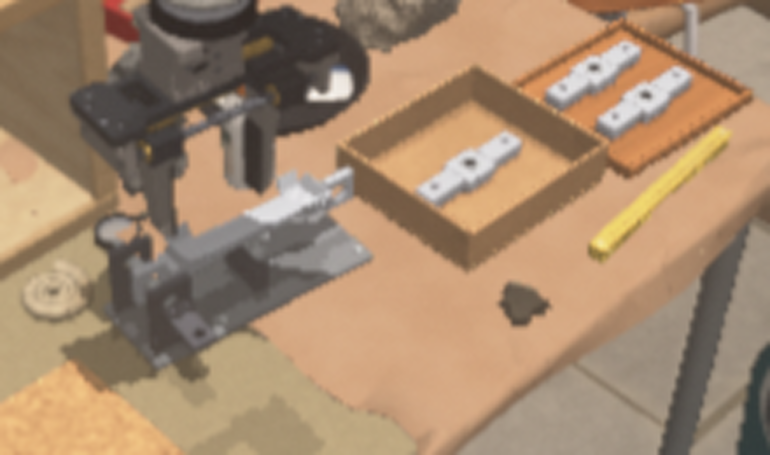

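```bash
python3 - <<'E'
from h import *
for i in range(3):
    c=cap('wrist')
    P=cloud(c).reshape(-1,3);P=P[np.isfinite(P[:,0])]
    e=np.array([.5414,.112]);a=(P[:,:2]-e)@EX;b=(P[:,:2]-e)@EY
    k=(abs(b)<.008)&(P[:,2]>.05)&(P[:,2]<.075)
    f=(abs(b)<.017)&(abs(b)>.013)&(P[:,2]>.076)&(P[:,2]<.09)
    print((a[k].min()*1e3).round(1),(a[k].max()*1e3).round(1),'front plate',(a[f&(a<.03)].min()*1e3).round(1),(a[f&(a<.03)].max()*1e3).round(1), 'rear',(a[f&(a>.05)].min()*1e3).round(1),(a[f&(a>.05)].max()*1e3).round(1))
E
```

```text
-50.2 89.2 front plate 1.5 8.7 rear 60.5 68.4
-50.0 88.6 front plate 1.6 8.8 rear 60.4 68.6
-49.7 89.0 front plate 1.7 8.9 rear 60.4 68.8
```

```bash
python3 - <<'E'
from h import *
c=cap('scene','s_end.png')
for r in rotors(c,.3,.68,-.58,-.1,.013,.045): print(r)
s=telemetry.sense();print(s['time'],s['contact_force'].round(1))
print(close_job())
E
```

```text
60.9 [ 0.7 -0.6  0.4]
the job is handed in; nothing more can be done
None
```

View pics/s_end.png

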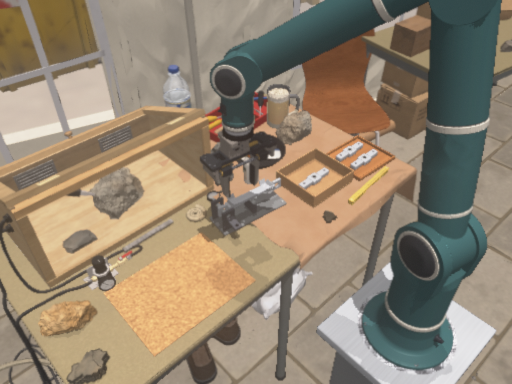

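There were three rotors on the mat, and all three are sorted. The balance is locked with the pin, and I handed the job in at about 61 s.

**Rotors:** Two rotors settled near level (tilt about -0.01 rad) and lie flat in the wooden tray. The third dropped to the stop (-0.11 rad) and is in the cardboard box.

**Pin:** It went through all three eyes without resistance until the grip met the front eye at about 4–6 N, and I let go there.
- **Seating:** Afterwards the nose stood about 20 mm beyond the rear eye. The measured gap at the front eye was 0 to 1 mm, within camera error.
- **Tilt:** Once released, the grip end sagged by about 3°. I left it like that and did not push it again.

**Last checks:** The final picture shows the rotors in their places and the hand clear of everything. My scripted rotor check on that picture found nothing, so the placement was judged by eye. I never touched the lens, the ammonite or the bottle.

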